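# Turn the measured cover plates over and tip them into the tote

### The arm

A 6-joint arm with a two-finger parallel gripper is mounted at the origin on the work surface. World frame = base frame: x ahead of the robot, y to its left, z up, the work surface at z = 0. Lengths are in m, angles in rad, forces in N, time in s.
With the tool pointing down it reaches from about 0.275 to 0.85 m from the base axis. Payload 5.2 kg.
Tool frame: the origin (TCP) lies at the very end of the fingers, on their centre line; the grasp point (between the pads) lies robot.tcp_to_grasp behind it (robot.tcp_to_grasp is the distance from the TCP to the grasp point, in m); z points along the fingers, y is the line along which they close (so a half turn about z gives the same grasp; the last joint's range is limited). The gripper opens to 85 mm and grips with 20 to 120 N. Pads are 22 mm wide; open, the fingers measure 114 mm over their backs; the gripper's body (76 mm by 85 mm) begins 54 mm behind the grasp point. The pads swing forward as they close: fully open they stand 13 mm farther back than shut.
Start: joints at [-1.352, 0.259, 1.535, -0, 1.348, -0.203], TCP at [0.225, -0.502, 0.231] pointing down, gripper open.
Joint ranges: [-3.14, 3.14], [-0.91, 2.08], [0.19, 2.58], [-1.22, 4.36], [0.22, 2.71], [-3.12, 3.12]. Speed limits (rad/s): [2.57, 2.57, 3.14, 3.14, 3.14, 3.14].

### API

Orientations are given as a unit quaternion [x, y, z, w].
In Python, from station import robot gives the robot as it stands.
- The arm moves only by the tool jog_arm, never from a script. Its argument "motion" is text: rows parted by semicolons, each of 5 numbers parted by spaces: the closure, from 0 (fully open) to 1 (shut), then the shift along the tool's x, y, z in m, then the turn about the tool's z in degrees. A call has 1 to 10 rows; each row shifts and turns the commanded pose from where the row before left it, along the tool's axes as they then stand; what a row does not reach is not made up. A row lasts 1/8 s, in which the tool goes at most 62.5 mm and 10.7 degrees, less where a joint would pass 70% of its speed; a pose out of reach is approached as far as the arm can. A call with a gripper value outside its range is refused whole. The fingers move at their own pace and stop on an object; "squeeze" is the grip in N (left out, the last holds). Time passes only in rows, so rows that do not move let the fingers close. It gives the time, the measured TCP pose, the force, the opening and the grip force at its end, in the units of the state.
- robot.sense(): the state, without advancing time (a new reading comes with each control period).
- robot.get_image(name): name is "scene" or "top" or "wrist"; returns a dict with "img" (400x640x3 uint8, red, green, blue), "intrinsics" (3x3 intrinsics, pixels), "distortion" ([k1, k2, p1, p2, k3] as OpenCV has them; the pictures are not rectified), "xyz" and "orientation" of the camera in the world. Camera axes: x right, y up, looking along -z (the intrinsics and any distortion apply to the point x, -y, -z); pixel columns grow to the right and rows downward; lengths in m; the calibration is good to about 2 mm. A picture is of the moment at which its call begins. There is no depth.
- robot.job_done(): hands the job in; it is judged then, once.
Trained networks look in the newest picture that a camera, given by its name, has taken for a name from the list of things; names that differ only in an ending like _2 or _b are one class to them, and where a whole thing is asked for, a point or a joint stands for the part that bears it (a point fixed in the world has none). Each returns a list of dicts, best first, with "p" (0 to 1); they miss things now and then, are a little off and sometimes report something else, mostly with a low value. They report only what shows in the picture. A call takes as long as a camera call. They do not tell look-alikes from the thing itself.
- robot.search_frame(label, camera): "bbox" ([centre column, centre row, width, height] in pixels, round what is visible of it).
The state is a dict: "t": time; "qpos": joint angles; "qvel": joint speeds; "joint_efforts": joint torques, N m; "eef_pos": TCP position; "orientation": TCP orientation; "wrist_force": force on the tool from outside, world axes, zero at the start; "moment": the same for the moment, N m; "opening": finger opening in m; "grip_force": force on a finger pad.
Only numpy, scipy, OpenCV 4.12 (cv2) and the standard library are available. Lean on these libraries where they do the work, as an engineer would, in place of code of your own. Each camera call takes 0.05 s, during which the arm holds its last target. There are 200 camera calls.

### The job

The plain faces of the thin cover plates on the granite have been measured; turn every plate over, gasket face up, and lay them flat on the empty tip tray. When all of them lie there, lift the tray by its handle until they have slid out into the tote behind it, still gasket face up, then lower the tray gently all the way down and let go. Leave the other things on the bench where they are.

Things in the scene. Friction and masses are not known exactly. Their poses are not given: they have to be found in the camera images.
- granite: Dark granite surface plate, fixed, 400 mm (its x) by 250 mm (its y); its flat top is 65 mm above the bench, with open edges all round. Origin: centre of its footprint at bench height. y points to the robot's left, away from the tip tray. At least 110 mm of bench lie free between its right edge (-y) and the tip tray.
- plate1_mid (a point): Centre (also through the thickness) of a loose satin aluminium cover plate, 70 (own x) x 110 (own y) x 5 mm, 0.1 kg; absent if None at the start. Own z points out of the plain face: up at the start, down once turned over; a black gasket outline marks the other face. Starts flat on the granite, long side along the granite's y within 8 degrees, rows 105 mm apart. Slides easily (friction about 0.35).
- plate2_mid (a point): Centre (also through the thickness) of a loose satin aluminium cover plate, 70 (own x) x 110 (own y) x 5 mm, 0.1 kg; absent if None at the start. Own z points out of the plain face: up at the start, down once turned over; a black gasket outline marks the other face. Starts flat on the granite, long side along the granite's y within 8 degrees, rows 105 mm apart. Slides easily (friction about 0.35).
- plate3_mid (a point): Centre (also through the thickness) of a loose satin aluminium cover plate, 70 (own x) x 110 (own y) x 5 mm, 0.1 kg; absent if None at the start. Own z points out of the plain face: up at the start, down once turned over; a black gasket outline marks the other face. Starts flat on the granite, long side along the granite's y within 8 degrees, rows 105 mm apart. Slides easily (friction about 0.35).
- tray_floor (a point): Centre of the upper surface of the tip tray's floor. Aluminium tray, inside 266 mm (x) by 290 mm (y), 4 mm walls standing 12 mm above the floor at the front (-x) and both sides, open at the far edge (+x, towards the tote); the hinge line is 20 mm before that edge. Lowered, the floor is level, 40 mm above the bench. x points from handle to tote, y to the robot's left; the frame tilts with the tray.
- tray_handle (a point): Middle of the tray's handle: a round black bar, 10 mm thick and 110 mm long along the tray's y, on two stays in front of the front wall (its centre 45 mm from the wall); lowered, it is 48 mm above the bench and nothing is under it. It tilts with the tray.
- tray_hinge (a point): Middle of the tray's hinge line, along its y, 20 mm before the open far edge, 36 mm above the bench; it does not move. The handle bar lies 295 mm from it (-x) and 12 mm above it when lowered.
- tray (a joint): Tilt of the tip tray in rad: 0 lowered on its rests (level), growing as the handle is lifted, at most 1.0. The tray (0.7 kg) turns freely and falls if let go. Plates begin to slide at about 0.29 to 0.39 rad.
- tote_in (a point): Point on the inner floor of the blue transport tote fixed behind the tray's open edge: middle of the floor's side next to the tray. The tote reaches from it 205 mm along +x and 160 mm to either side; inside 205 mm along x by 320 mm along y, rim 42 mm (26 mm at the tray's side) above the bench, floor 4 mm above the bench. Same axes as the lowered tray.
- vblock: Bystander, loose, not to be disturbed: small steel V-block, 36 x 44 x 34 mm, on the granite's far left corner. Origin: centre of its underside.
- caliper: Bystander, loose, not to be disturbed: slim digital caliper, 235 mm long and 12 mm high, lying on the bench at the far end of the aisle between granite and tray. Origin: centre of its underside.
- calculator: Bystander, loose, not to be disturbed: black pocket calculator, 150 x 100 x 18 mm, to the right of the tray. Origin: centre of its underside.
- gauge_case: Bystander, loose, not to be disturbed: wooden case of gauge blocks, 100 x 170 x 40 mm, left of the granite. Origin: centre of its underside.
- cleaner: Bystander, loose, not to be disturbed: white bottle of cleaner, 52 mm across and 130 mm tall, far left. Origin: centre of its underside.
Not all that is in view belongs to the job. Leave any orange or red look-alike of the part that bears plate3_mid alone.

How it is judged:
By the outcome, as a careful person would: the job done as asked, in the order asked, and still so for the second after the job is handed in, with the robot touching nothing.
Of plate1, plate2, plate3 only 2 to 3 are there at a start; the rules pass over those that are not, and their reading is None.
At some moment in a run one of plate1, plate2, plate3 may be knocked a few centimetres aside while the robot is not near it.
It also fails if it takes over 210 s, if anything falls off the work surface, if the arm or the gripper's body presses on something with over 40 N, if the wrist force passes 120 N, or if a joint passes its speed limit or range.

## Working session

There is one attempt and no reset: what is moved stays moved. The work goes in short steps, Python scripts to look and compute and a tool call to move; the robot and the scene stay as the last step left them, time stands still between calls to the robot, and variables do not carry over. Pictures are saved under pics/ and viewed, at most 14 in all, crops included, and the job is handed in when it is done.

Besides the shell and the picture viewer there is one more tool, called in YAML: its name, and indented under it one key for each argument. jog_arm: Moves the arm, as the interface text tells. Its arguments: {"type":"object","properties":{"motion":{"type":"string"},"squeeze":{"type":"number"}},"required":["motion"]}

```bash
ls; mkdir -p pics; cat > h.py <<'E'
import numpy as np, cv2
from scipy.spatial.transform import Rotation as R
from station import robot
def grab(name,save=None):
    d=robot.get_image(name)
    if save: cv2.imwrite('pics/'+save,cv2.cvtColor(d['img'],cv2.COLOR_RGB2BGR))
    return d
def ray(d,px):
    u=cv2.undistortPoints(np.array(px,float).reshape(-1,1,2),np.array(d['intrinsics']),np.array(d['distortion'])).reshape(-1,2)
    v=np.c_[u[:,0],-u[:,1],-np.ones(len(u))]
    return R.from_quat(d['orientation']).apply(v)
def toz(d,px,z):
    v=ray(d,px);o=np.array(d['xyz']);return o+v*((z-o[2])/v[:,2])[:,None]
def proj(d,P):
    p=R.from_quat(d['orientation']).inv().apply(np.atleast_2d(P)-np.array(d['xyz']))
    p=p*[1,-1,-1]
    return cv2.projectPoints(p.reshape(-1,1,3),np.zeros(3),np.zeros(3),np.array(d['intrinsics']),np.array(d['distortion']))[0].reshape(-1,2)
E
python3 - <<'E'
from h import *
for n in ('top','scene'):
    d=grab(n,n+'0.png'); print(n,d['xyz'],R.from_quat(d['orientation']).as_matrix().round(2).tolist())
    for l in ('plate1_mid','tray_handle','granite','tote_in','caliper','vblock','gauge_case','calculator','cleaner'):
        print(l,[(np.round(r['bbox'],0).tolist(),round(r['p'],2)) for r in robot.search_frame(l,n)][:5])
s=robot.sense();print(s);print(robot.tcp_to_grasp)
E
```

```text
pics
top [ 0.20803768 -0.02684338  1.40667377] [[-0.01, 0.98, -0.19], [-1.0, -0.02, -0.01], [-0.01, 0.19, 0.98]]
plate1_mid []
tray_handle [([378.0, 192.0, 97.0, 92.0], 0.89)]
granite [([250.0, 192.0, 79.0, 121.0], 0.85)]
tote_in [([373.0, 161.0, 100.0, 148.0], 0.82)]
caliper [([310.0, 141.0, 13.0, 62.0], 0.59), ([378.0, 192.0, 94.0, 93.0], 0.56)]
vblock [([222.0, 141.0, 22.0, 18.0], 0.59)]
gauge_case [([162.0, 212.0, 50.0, 26.0], 0.71)]
calculator [([473.0, 213.0, 39.0, 47.0], 0.71)]
cleaner [([179.0, 163.0, 22.0, 21.0], 0.86), ([474.0, 213.0, 39.0, 47.0], 0.26)]
scene [1.01343642 0.31814792 1.13522459] [[-0.55, -0.72, 0.43], [0.84, -0.48, 0.28], [0.0, 0.51, 0.86]]
plate1_mid []
tray_handle [([256.0, 198.0, 115.0, 97.0], 0.89), ([375.0, 313.0, 17.0, 19.0], 0.23)]
granite [([369.0, 264.0, 121.0, 139.0], 0.83)]
tote_in [([236.0, 229.0, 152.0, 154.0], 0.86)]
caliper [([286.0, 277.0, 51.0, 64.0], 0.73)]
vblock [([374.0, 315.0, 19.0, 17.0], 0.52)]
gauge_case [([464.0, 292.0, 63.0, 51.0], 0.66)]
calculator [([207.0, 141.0, 38.0, 35.0], 0.75), ([258.0, 196.0, 115.0, 92.0], 0.6)]
cleaner [([427.0, 325.0, 29.0, 28.0], 0.72)]
{'t': 1.0, 'qpos': array([-1.35179941e+00,  2.58557648e-01,  1.53499641e+00,  2.95394931e-05,
        1.34800704e+00, -2.02789022e-01]), 'qvel': array([-0.00026719,  0.00110564, -0.00101289, -0.00028152, -0.00042468,
        0.00044385]), 'joint_efforts': array([ 4.21075765e-05, -4.45931840e+01, -2.90899891e+01, -4.34621461e-04,
        8.49750359e-04,  1.89432836e-05]), 'eef_pos': array([ 0.22520246, -0.50178681,  0.231334  ]), 'orientation': array([9.77845059e-01, 2.09329979e-01, 1.45321890e-05, 1.56652269e-05]), 'wrist_force': array([ 0.68178552, -0.60797132, -0.33494681]), 'moment': array([ 0.03363223, -0.0152714 ,  0.00610367]), 'grip_force': 0.0, 'opening': 0.08551263190506421}
0.0187
```

```bash
python3 - <<'E'
import cv2
a=cv2.imread('pics/top0.png')[90:270,130:510]; cv2.imwrite('pics/t0.png',cv2.resize(a,(800,379),interpolation=cv2.INTER_CUBIC))
E
```

```text
(no output)
```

View pics/t0.png

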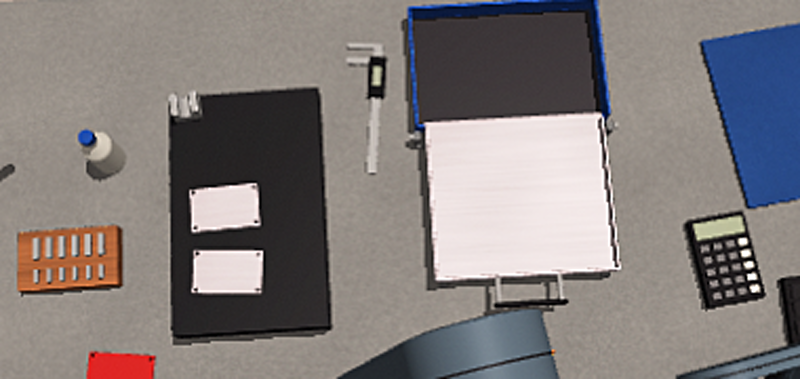

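View pics/scene0.png

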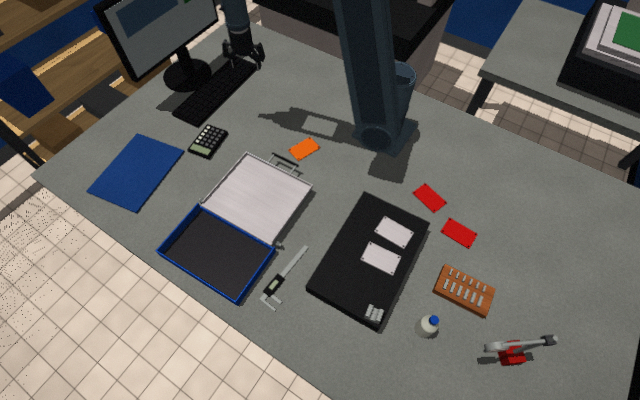

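Top view: two bright plates on the granite, at about px (237,188) and (238,219). The look-alikes are red at (188,263) in the top view, red at (430,197) and (459,233) and orange at (304,148) in the scene view. I take the two satin plates on the granite as the real ones. Next I measure them.

```bash
cat >> h.py <<'E'
def blobs(d,roi,zs,thr=150,amin=200):
    x0,y0,x1,y1=roi; k=4
    g=cv2.cvtColor(d['img'],cv2.COLOR_RGB2GRAY)[y0:y1,x0:x1]
    g=cv2.resize(g,None,fx=k,fy=k,interpolation=cv2.INTER_CUBIC)
    m=(g>thr).astype(np.uint8)
    out=[]
    for c in cv2.findContours(m,cv2.RETR_EXTERNAL,cv2.CHAIN_APPROX_NONE)[0]:
        if cv2.contourArea(c)<amin*k*k: continue
        px=(c.reshape(-1,2)+.5)/k-.5+[x0,y0]
        P=toz(d,px,zs)[:,:2].astype(np.float32)
        (cx,cy),(w,h),a=cv2.minAreaRect(P*1000)
        bp=cv2.boxPoints(((cx,cy),(w,h),a)); e=[bp[1]-bp[0],bp[2]-bp[1]]
        l=max(e,key=np.linalg.norm); ang=np.degrees(np.arctan2(l[1],l[0]))%180
        out.append(dict(c=(round(cx),round(cy)),wh=(round(w),round(h)),long=round(ang,1),px=px.mean(0).round(0).tolist()))
    return out
E
python3 - <<'E'
from h import *
d=grab('top')
for b in blobs(d,(205,125,292,255),.070): print('plate',b)
for b in blobs(d,(325,135,430,230),.045,170,1500): print('tray',b)
g=cv2.cvtColor(d['img'],cv2.COLOR_RGB2GRAY)
k=4;a=cv2.resize(g[120:260,200:300],None,fx=k,fy=k,interpolation=cv2.INTER_CUBIC)
m=(a<45).astype(np.uint8);m=cv2.morphologyEx(m,cv2.MORPH_OPEN,np.ones((9,9)))
c=max(cv2.findContours(m,cv2.RETR_EXTERNAL,cv2.CHAIN_APPROX_NONE)[0],key=cv2.contourArea).reshape(-1,2)
P=toz(d,(c+.5)/k-.5+[200,120],.065)[:,:2].astype(np.float32)*1000
print('granite',cv2.minAreaRect(P),cv2.boxPoints(cv2.minAreaRect(P)).round())
# crop annotated
for n,px in {'tray':[[333,145],[417,144],[425,218],[337,223]]}.items(): print(n,toz(d,px,.045).round(3).tolist())
print('handle',toz(d,[[366,233],[399,233]],.048).round(3).tolist())
e=cv2.cvtColor(d['img'],cv2.COLOR_RGB2BGR)
cv2.imwrite('pics/c1.png',np.hstack([cv2.resize(e[125:255,205:295],(415,600),interpolation=cv2.INTER_CUBIC),cv2.resize(e[135:245,320:435],(380,363),interpolation=cv2.INTER_CUBIC).copy() if 0 else cv2.copyMakeBorder(cv2.resize(e[135:245,320:435],(380,363),interpolation=cv2.INTER_CUBIC),0,237,0,0,cv2.BORDER_CONSTANT)]))
E
```

```text
plate {'c': (432, 251), 'wh': (112, 68), 'long': np.float32(89.0), 'px': [237.0, 219.0]}
plate {'c': (537, 258), 'wh': (71, 111), 'long': np.float32(94.8), 'px': [237.0, 188.0]}
tray {'c': (539, -226), 'wh': (302, 302), 'long': np.float32(92.5), 'px': [390.0, 185.0]}
granite ((532.5452880859375, 221.54562377929688), (402.5359191894531, 250.88711547851562), 2.694681406021118) [[326. 337.]
 [337.  87.]
 [739. 106.]
 [728. 356.]]
tray [[0.693, -0.075, 0.045], [0.692, -0.371, 0.045], [0.428, -0.382, 0.045], [0.416, -0.082, 0.045]]
handle [[0.38, -0.179, 0.048], [0.378, -0.29, 0.048]]
```

View pics/c1.png

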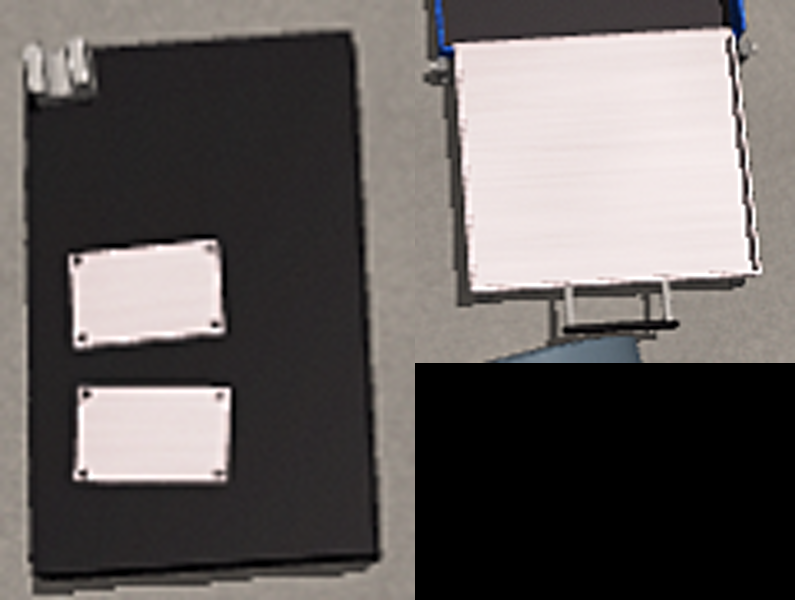

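The close crop shows two silver plates with black screw dots at crop (147,293) and (153,433). No third plate is present, and the V-block is far left. The positions and sizes match the data: 71x111, 112x68, granite 402x251. 

Plan for each plate:
1. Grip it across its 70 mm width, a little off-centre.
2. Tip it about the grip over the granite's right edge.
3. Turn the wrist by 180° and sweep the plate past vertical against the edge.
4. Lay it on the tray.

jog_arm:
  motion: "0 .040 -.043 0 0;0 .040 -.043 0 0;0 .040 -.043 0 0;0 .040 -.043 0 0;0 .040 -.043 0 0;0 .040 -.043 0 0;0 .040 -.043 0 0;0 .040 -.043 0 0;0 .040 -.043 0 0;0 .040 -.043 0 0"
  squeeze: 20

```text
t: 2.3
eef_pos: [0.4146, 0.0562, 0.2317]
orientation: [0.978, 0.209, 0.001, 0.0]
wrist_force: [0.3, -1.4, 0.2]
opening: 0.0853
grip_force: 0.0
```

jog_arm:
  motion: "0 .036 -.034 0 -4.6;0 0 0 0 -10.6;0 0 0 0 -10.6;0 0 0 0 -10.6;0 0 0 0 -10.6;0 0 0 0 -10.6;0 0 0 0 -10.6;0 0 0 0 -10.6;0 0 0 0 -10.6;0 0 0 0 -10.6"

```text
t: 3.55
eef_pos: [0.433, 0.1, 0.2314]
orientation: [0.465, 0.885, 0.0, 0.0]
wrist_force: [0.6, -0.2, 0.4]
opening: 0.0854
grip_force: 0.0
```

jog_arm:
  motion: "0 0 0 0 -10.6;0 0 0 0 -10.6;0 0 0 0 -10.6;0 0 0 0 -10.6;0 0 0 0 -10.6;0 0 0 0 -10.6;0 0 0 0 -10.6;0 0 0 0 -10.6;0 0 0 0 -10.6;0 0 0 0 -10.6"

```text
t: 4.8
eef_pos: [0.433, 0.1, 0.2314]
orientation: [-0.427, 0.904, -0.0, 0.0]
wrist_force: [-0.0, 0.2, -0.0]
opening: 0.0853
grip_force: 0.0
```

jog_arm:
  motion: "0 0 0 0 -10.6;0 0 0 0 -10.6;0 0 0 0 -10.6;0.1 0 0 0 -7;.1 0 0 0 0"

```text
t: 5.42
eef_pos: [0.433, 0.1068, 0.2313]
orientation: [-0.698, 0.716, -0.003, -0.003]
wrist_force: [0.3, -0.8, -0.8]
opening: 0.0768
grip_force: 0.0
```

```bash
cat >> h.py <<'E'
def st():
    s=robot.sense(); x=R.from_quat(s['orientation']).as_matrix()[:,0]
    print('t',round(s['t'],2),'tcp',s['eef_pos'].round(4),'yaw',round(np.degrees(np.arctan2(x[1],x[0]))%360,2),'F',s['wrist_force'].round(1),'open',round(s['opening'],4),'grip',round(float(s['grip_force']),1),'j',s['qpos'].round(2))
    return s
E
python3 - <<'E'
from h import *
st()
d=grab('top')
for b in blobs(d,(205,125,292,255),.070): print('plate',b)
d=grab('wrist','w1.png'); print(d['xyz'],R.from_quat(d['orientation']).as_matrix().round(2).tolist())
E
```

```text
t 5.42 tcp [0.433  0.1068 0.2313] yaw 268.53 F [ 0.3 -0.8 -0.8] open 0.0768 grip 0.0 j [-0.    0.07  1.77 -0.01  1.31 -3.12]
plate {'c': (437, 228), 'wh': (65, 58), 'long': np.float32(89.0), 'px': [244.0, 216.0]}
[0.43124835 0.03281811 0.37473177] [[-1.0, -0.02, -0.01], [0.03, -0.96, -0.29], [0.0, -0.29, 0.96]]
```

jog_arm:
  motion: ".1 0 0 0 10.6;.1 0 0 0 10.6;.1 0 0 0 10.6;.1 0 0 0 10.6;.1 0 0 0 10.6;.1 0 0 0 10.6;.1 0 0 0 10.6;.1 0 0 0 10.6;.1 0 0 0 10.6;.1 0 0 0 10.6"

```text
t: 6.78
eef_pos: [0.4331, 0.1063, 0.2313]
orientation: [0.155, 0.988, -0.004, 0.001]
wrist_force: [0.5, 0.4, -0.9]
opening: 0.0768
grip_force: 0.0
```

jog_arm:
  motion: ".1 0 0 0 10.6;.1 0 0 0 10.6;.1 0 0 0 10.6;.1 0 0 0 10.6;.1 0 0 0 10.6;.1 0 0 0 10.6;.1 0 0 0 10.6;.1 0 0 0 0"

```text
t: 7.78
eef_pos: [0.433, 0.1063, 0.2313]
orientation: [0.717, 0.697, -0.003, 0.003]
wrist_force: [-0.4, 0.3, 0.3]
opening: 0.0764
grip_force: 0.0
```

```bash
python3 - <<'E'
from h import *
st()
d=grab('wrist','w1.png'); print(d['xyz'],R.from_quat(d['orientation']).as_matrix().round(2).tolist())
print(proj(d,[[.432,.251,.07],[.537,.258,.07],[.432,.196,.07],[.432,.0915,.065]]).round(0).tolist())
E
```

```text
t 7.78 tcp [0.433  0.1063 0.2313] yaw 88.4 F [-0.4  0.3  0.3] open 0.0764 grip 0.0 j [-0.    0.07  1.77 -0.01  1.31  0.03]
[0.4353322  0.18322654 0.37344059] [[1.0, 0.03, 0.01], [-0.03, 0.95, 0.3], [-0.0, -0.3, 0.95]]
[[312.0, 28.0], [431.0, 17.0], [314.0, 93.0], [317.0, 199.0]]
```

View pics/w1.png

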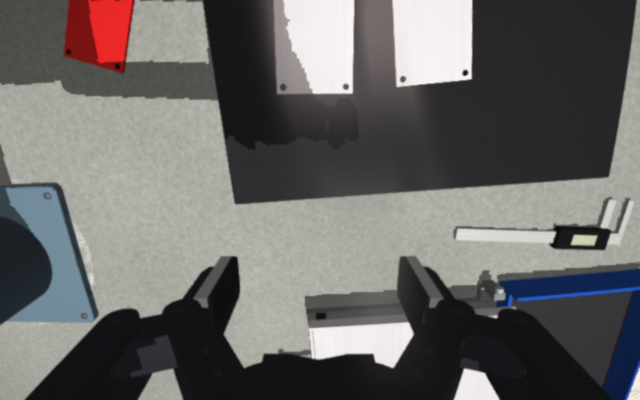

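The wrist view shows the plates at about (315,45) and (435,40), with their near edges at rows 93 and 85. The granite edge is at row ~200. All of this agrees with the estimates. Next I move above plate A and descend.

jog_arm:
  motion: ".1 .052 -.002 0 0;.1 .052 -.002 0 0;.1 .051 -.001 0 0;.1 0 0 .05 0;.1 0 0 .05 0;.1 0 0 .04 0;.1 0 0 .011 0;.1 0 0 0 0"

```text
t: 8.82
eef_pos: [0.4328, 0.2603, 0.0791]
orientation: [0.717, 0.697, -0.003, 0.003]
wrist_force: [-1.0, 0.3, 1.1]
opening: 0.0766
grip_force: 0.0
```

```bash
python3 - <<'E'
from h import *
st(); grab('wrist','w2.png')
a=cv2.imread('pics/w2.png'); cv2.imwrite('pics/w2c.png',a[150:400])
E
```

```text
t 8.82 tcp [0.4328 0.2603 0.0791] yaw 88.39 F [-1.   0.3  1.1] open 0.0766 grip 0.0 j [ 0.33  0.34  1.84 -0.01  0.97  0.36]
```

View pics/w2c.png

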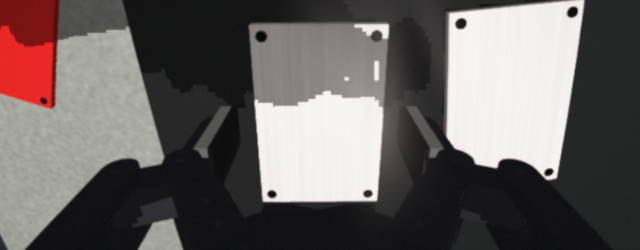

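The crop shows plate A centred between the open fingers, with pads at (225,130) and (415,130). Plate B is clear of the right finger. I will feel for the granite in small steps.

jog_arm:
  motion: ".1 0 0 .010 0;.1 0 0 .002 0;.1 0 0 0 0"

```text
t: 9.25
eef_pos: [0.4327, 0.2603, 0.0672]
orientation: [0.717, 0.697, -0.003, 0.003]
wrist_force: [0.4, -0.4, 0.3]
opening: 0.0769
grip_force: 0.0
```

jog_arm:
  motion: ".1 0 0 .002 0;.1 0 0 0 0"

```text
t: 9.5
eef_pos: [0.4326, 0.2602, 0.065]
orientation: [0.717, 0.697, -0.003, 0.003]
wrist_force: [-0.4, 0.5, -0.6]
opening: 0.0772
grip_force: 0.0
```

jog_arm:
  motion: ".1 0 0 .001 0;.1 0 0 0 0"

```text
t: 9.75
eef_pos: [0.4326, 0.2602, 0.0639]
orientation: [0.717, 0.697, -0.003, 0.003]
wrist_force: [-0.6, -0.6, 0.3]
opening: 0.0767
grip_force: 0.0
```

jog_arm:
  motion: ".1 0 0 .002 0;.1 0 0 .002 0;.1 0 0 .001 0;.1 0 0 0 0"

```text
t: 10.25
eef_pos: [0.4325, 0.2601, 0.0588]
orientation: [0.717, 0.697, -0.003, 0.003]
wrist_force: [0.7, 0.8, 0.7]
opening: 0.0769
grip_force: 0.0
```

jog_arm:
  motion: ".25 0 0 0 0;.25 0 0 0 0;.25 0 0 0 0;.25 0 0 0 0;.25 0 0 0 0"

```text
t: 10.88
eef_pos: [0.4327, 0.2602, 0.0591]
orientation: [0.717, 0.697, -0.003, 0.003]
wrist_force: [-1.3, -0.9, 3.1]
opening: 0.0688
grip_force: 22.9
```

jog_arm:
  motion: ".25 0 0 -.010 0;.25 0 0 -.020 0;.25 -.03 0 0 -4.3;.25 -.04 0 0 0;.25 -.04 0 0 0;.25 -.04 0 0 0;.25 -.0365 0 0 0;.25 0 0 0 0;.25 0 0 0 0"
  squeeze: 20

```text
t: 12.0
eef_pos: [0.4389, 0.0744, 0.0907]
orientation: [0.691, 0.723, -0.003, 0.003]
wrist_force: [0.8, 0.3, -0.8]
opening: 0.0687
grip_force: 23.3
```

```bash
python3 - <<'E'
from h import *
s=st(); d=grab('wrist','w3.png')
print(proj(d,[[.4415,.0919,.065]]).round(0).tolist())
a=cv2.imread('pics/w3.png'); d2=grab('scene','s3.png'); b=cv2.imread('pics/s3.png')
print(proj(d2,[s['eef_pos']]))
u,v=proj(d2,[s['eef_pos']])[0].astype(int)
b=b[max(0,v-60):v+60,max(0,u-80):u+80]
cv2.imwrite('pics/w3c.png',np.vstack([a[150:400],cv2.copyMakeBorder(cv2.resize(b,(440,330)),0,0,0,200,cv2.BORDER_CONSTANT)]))
E
```

```text
t 12.0 tcp [0.4389 0.0744 0.0907] yaw 92.56 F [ 0.8  0.3 -0.8] open 0.0687 grip 23.3 j [-0.08  0.23  1.97 -0.01  0.95 -0.12]
[[324.0, 215.0]]
[[347.49722062 203.97835148]]
```

View pics/w3c.png

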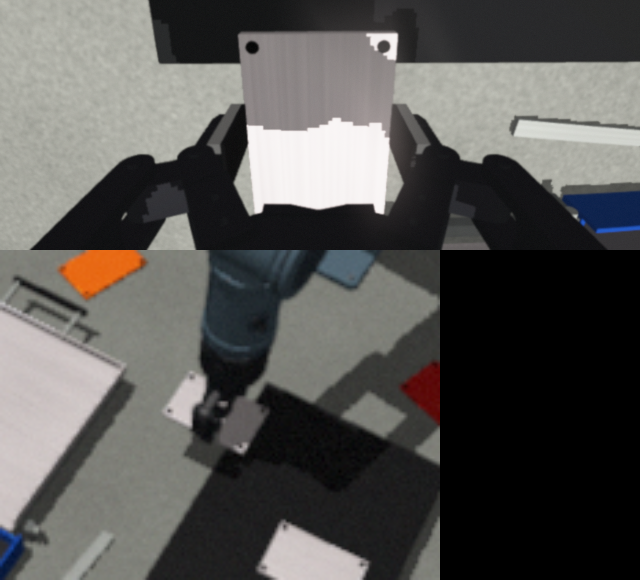

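The plate is held level: the wrist crop shows it from (240,32) to (395,210). The granite edge is at full-image row 212, against 215 predicted. I lower it over the edge to tip it.

jog_arm:
  motion: ".25 0 0 .014 0;.25 0 0 .014 0;.25 0 0 .003 0;.25 0 0 .003 0;.25 0 0 .0025 0;.25 0 0 .0025 0;.25 0 0 .0025 0;.25 0 0 .0025 0;.25 0 0 0 0"

```text
t: 13.22
eef_pos: [0.439, 0.0734, 0.0469]
orientation: [0.691, 0.723, -0.003, 0.003]
wrist_force: [-2.7, -2.7, 6.5]
opening: 0.0691
grip_force: 28.7
```

```bash
cat >> h.py <<'E'
def pair(fn,r=(60,80)):
    s=st(); a=cv2.cvtColor(grab('wrist')['img'],cv2.COLOR_RGB2BGR); d2=grab('scene'); b=cv2.cvtColor(d2['img'],cv2.COLOR_RGB2BGR)
    u,v=proj(d2,[s['eef_pos']])[0].astype(int)
    b=b[max(0,v-r[0]):v+r[0],max(0,u-r[1]):u+r[1]]
    cv2.imwrite('pics/'+fn,np.vstack([a[150:400],cv2.copyMakeBorder(cv2.resize(b,(440,330)),0,0,0,200,cv2.BORDER_CONSTANT)]))
E
python3 -c "
from h import *
pair('p4.png')"
```

```text
t 13.22 tcp [0.439  0.0734 0.0469] yaw 92.64 F [-2.7 -2.7  6.5] open 0.0691 grip 28.7 j [-0.08  0.3   2.01 -0.01  0.83 -0.12]
```

View pics/p4.png

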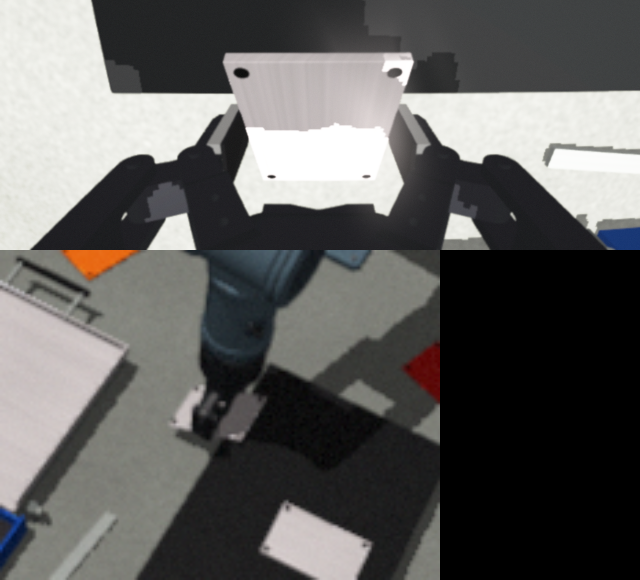

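The plate tilts as planned: its front edge has risen, and the force is only 6.5 N. I go a bit lower, then raise, move into the aisle and turn by 180°.

jog_arm:
  motion: ".25 0 0 .002 0;.25 0 0 .002 0;.25 0 0 .001 0;.25 0 0 0 0;.25 0 0 -.02 0;.25 -.01 0 -.04 0;.25 -.03 0 -.04 0;.25 -.03 0 0 0;.25 0 0 0 10.6"

```text
t: 14.45
eef_pos: [0.4427, 0.0029, 0.1427]
orientation: [0.757, 0.654, -0.002, 0.004]
wrist_force: [-0.5, 0.3, -1.2]
opening: 0.069
grip_force: 29.5
```

jog_arm:
  motion: ".25 0 0 0 10.6;.25 0 0 0 10.6;.25 0 0 0 10.6;.25 0 0 0 10.6;.25 0 0 0 10.6;.25 0 0 0 10.6;.25 0 0 0 10.6;.25 0 0 0 10.6;.25 0 0 0 10.6;.25 0 0 0 10.6"

```text
t: 15.7
eef_pos: [0.4419, 0.0047, 0.1418]
orientation: [0.978, -0.211, 0.001, 0.004]
wrist_force: [0.4, 0.2, -1.0]
opening: 0.0687
grip_force: 29.5
```

jog_arm:
  motion: ".25 0 0 0 10.6;.25 0 0 0 10.6;.25 0 0 0 10.6;.25 0 0 0 10.6;.25 0 0 0 10.6;.25 0 0 0 10.4;.25 0 0 0 0"

```text
t: 16.58
eef_pos: [0.4419, 0.0047, 0.1418]
orientation: [0.724, -0.69, 0.003, 0.003]
wrist_force: [0.7, 0.1, -0.5]
opening: 0.0687
grip_force: 29.5
```

```bash
python3 -c "
from h import *
pair('p5.png')"
```

```text
t 16.57 tcp [0.4419 0.0047 0.1418] yaw 272.71 F [ 0.7  0.1 -0.5] open 0.0687 grip 29.5 j [-0.24  0.15  1.91 -0.01  1.08  2.86]
```

View pics/p5.png

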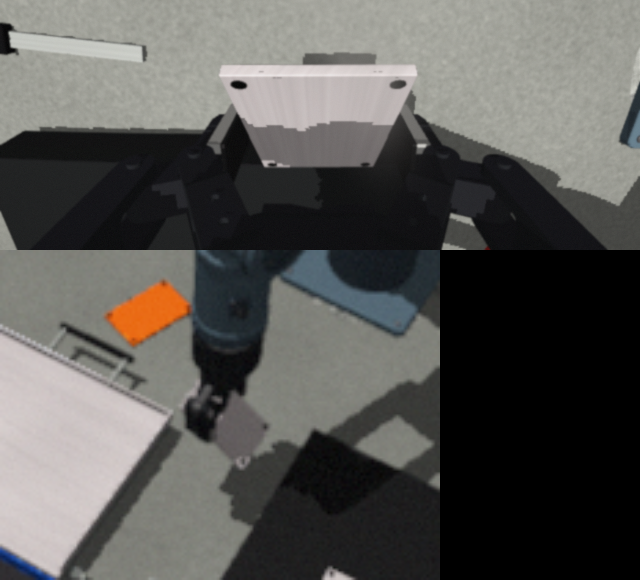

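The plate is tilted about 45°, with its long end down towards the granite, and the wrist crop shows its upper edge at row 70. I lower it and sweep against the granite edge.

jog_arm:
  motion: ".25 0 0 .03 0;.25 0 0 .034 0;.25 -.02 0 0 0;.25 -.015 0 0 0;.25 -.007 0 0 0;.25 -.007 0 0 0;.25 -.007 0 0 0;.25 -.007 0 0 0;.25 -.007 0 0 0;.25 -.007 0 0 0"

```text
t: 17.92
eef_pos: [0.4384, 0.0816, 0.0774]
orientation: [0.723, -0.691, 0.003, 0.003]
wrist_force: [0.3, -3.0, -0.4]
opening: 0.0692
grip_force: 23.8
```

jog_arm:
  motion: ".25 -.007 0 0 0;.25 -.007 0 0 0;.25 -.007 0 0 0;.25 -.007 0 0 0;.25 -.007 0 0 0;.25 -.007 0 0 0;.25 -.007 0 0 0;.25 -.007 0 0 0;.25 -.007 0 0 0;.25 0 0 0 0"

```text
t: 19.18
eef_pos: [0.4358, 0.1337, 0.0771]
orientation: [0.728, -0.686, -0.004, -0.004]
wrist_force: [0.4, -0.3, 0.2]
opening: 0.0642
grip_force: 0.0
```

```bash
python3 -c "
from h import *
pair('p6.png')"
```

```text
t 19.18 tcp [0.4358 0.1337 0.0771] yaw 273.37 F [ 0.4 -0.3  0.2] open 0.0642 grip 0.0 j [0.04 0.26 1.96 0.01 0.92 3.12]
```

View pics/p6.png

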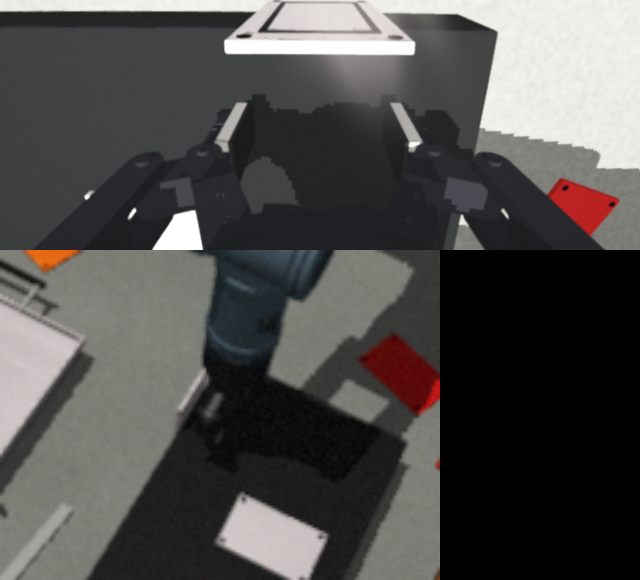

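The plate slipped out of the grip past vertical. It now leans on the granite's right side with the gasket outline facing up and out (crop (320,20)), so it is already turned over. I raise, let it settle and look again.

jog_arm:
  motion: ".1 0 0 -.04 0;.1 0 0 -.05 0;.1 0 0 -.05 0;.1 .03 0 0 0;.1 .04 0 0 0;.1 0 0 0 0;.1 0 0 0 0;.1 0 0 0 0"

```text
t: 20.27
eef_pos: [0.4398, 0.0626, 0.2161]
orientation: [0.728, -0.686, -0.005, -0.004]
wrist_force: [0.2, 0.8, 0.8]
opening: 0.0765
grip_force: 0.0
```

```bash
python3 -c "
from h import *
pair('p7.png')
w=grab('wrist','w7.png')
a=cv2.imread('pics/p7.png'); a[:250]=0; b=cv2.imread('pics/w7.png')
cv2.imwrite('pics/p7.png',np.hstack([cv2.resize(b,(480,300)),cv2.resize(a[250:,:440],(320,300))]))
"
```

```text
t 20.27 tcp [0.4398 0.0626 0.2161] yaw 273.42 F [0.2 0.8 0.8] open 0.0765 grip 0.0 j [-0.12  0.08  1.8   0.01  1.27  2.96]
```

View pics/p7.png

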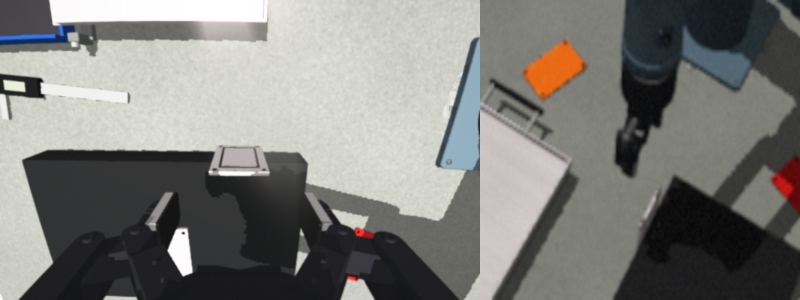

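```bash
python3 - <<'E'
from h import *
s=st(); d=grab('wrist')
g=d['img'][180:250,260:380]; cv2.imwrite('pics/w7z.png',cv2.cvtColor(cv2.resize(g,(720,420),interpolation=cv2.INTER_CUBIC),cv2.COLOR_RGB2BGR))
E
```

```text
t 20.43 tcp [0.4399 0.0625 0.2162] yaw 273.44 F [ 0.  -0.3  0.2] open 0.0765 grip 0.0 j [-0.12  0.08  1.8   0.01  1.27  2.96]
```

View pics/w7z.png

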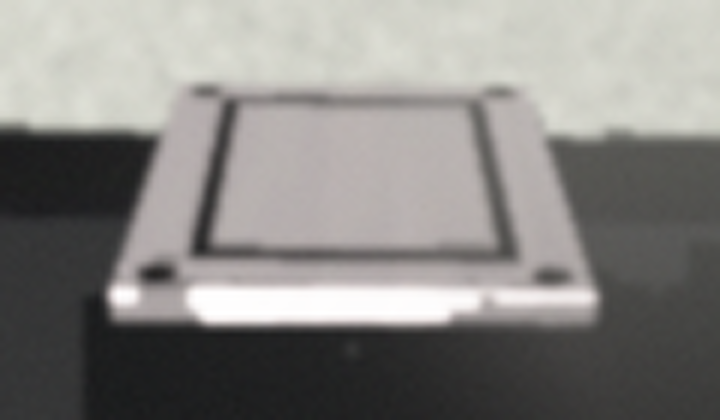

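```bash
python3 - <<'E'
from h import *
d=grab('wrist')
px=np.array([[278.3,227.5],[359.7,228.3],[350,195.3],[291.7,194.7]])
ob=np.array([[-.035,.055,0],[.035,.055,0],[.035,-.055,0],[-.035,-.055,0]])
ok,rv,tv,er=cv2.solvePnPGeneric(ob,px,np.array(d['intrinsics']),np.array(d['distortion']),flags=cv2.SOLVEPNP_IPPE)
Rc=R.from_quat(d['orientation']).as_matrix()@np.diag([1,-1,-1])
for r,t,e in zip(rv,tv,er):
    C=(cv2.Rodrigues(r)[0]@ob.T+t).T@Rc.T+np.array(d['xyz']); print(C.round(3).tolist(),e)
for z in (0,.005): print(toz(d,px[2:],z).round(3).tolist())
for z in (.1,.105,.11): print(toz(d,px[:2],z).round(3).tolist())
E
```

```text
[[0.473, 0.088, 0.11], [0.403, 0.084, 0.112], [0.4, 0.087, 0.002], [0.47, 0.091, 0.0]] [0.0396651]
[[0.471, 0.117, 0.042], [0.401, 0.113, 0.042], [0.404, 0.049, 0.131], [0.474, 0.052, 0.131]] [9.50849689]
[[0.4, 0.087, 0.0], [0.47, 0.09, 0.0]]
[[0.401, 0.086, 0.005], [0.47, 0.089, 0.005]]
[[0.474, 0.093, 0.1], [0.401, 0.089, 0.1]]
[[0.473, 0.09, 0.105], [0.402, 0.087, 0.105]]
[[0.473, 0.088, 0.11], [0.403, 0.085, 0.11]]
```

PnP gives the plate standing upright against the granite side: top at z 0.11, x 0.437, y≈0.089, gasket facing -y. The height matches its 110 mm length. I grip its top edge.

jog_arm:
  motion: "0 -.015 .0015 .03 .5;0 -.012 0 .03 0;0 0 0 0 0;0 0 0 .03 0;0 0 0 .02 0;0 0 0 .016 0;0 0 0 0 0"

```text
t: 21.4
eef_pos: [0.4371, 0.0899, 0.0908]
orientation: [0.725, -0.689, -0.005, -0.004]
wrist_force: [-0.7, 0.5, 0.8]
opening: 0.0852
grip_force: 0.0
```

jog_arm:
  motion: ".25 0 0 0 0;.25 0 0 0 0;.25 0 0 0 0;.25 0 0 0 0;.25 0 0 0 0"
  squeeze: 30

```text
t: 22.02
eef_pos: [0.4381, 0.0901, 0.0922]
orientation: [0.725, -0.689, -0.003, -0.005]
wrist_force: [-1.3, -0.3, 5.0]
opening: 0.0686
grip_force: 32.7
```

jog_arm:
  motion: ".25 0 0 -.01 0;.25 0 0 -.02 0;.25 0 0 -.03 0;.25 0 0 -.04 0;.25 0 0 0 0"

```text
t: 22.65
eef_pos: [0.4394, 0.0889, 0.1944]
orientation: [0.725, -0.689, -0.001, -0.007]
wrist_force: [-0.1, -0.8, -0.4]
opening: 0.0683
grip_force: 34.2
```

```bash
python3 -c "
from h import *
pair('p8.png')"
```

```text
t 22.65 tcp [0.4394 0.0889 0.1944] yaw 272.89 F [-0.1 -0.8 -0.4] open 0.0683 grip 34.2 j [-0.06  0.1   1.83  0.01  1.21  3.03]
```

View pics/p8.png

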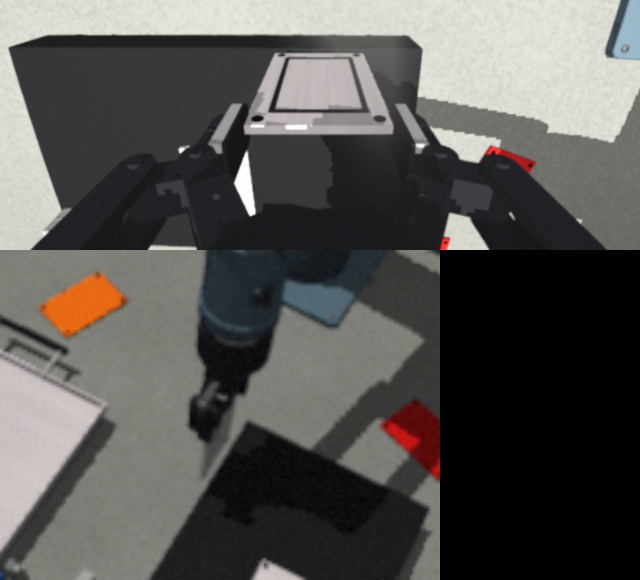

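Plate A is held upright by its top edge, gasket towards -y. I carry it over the tray just inside the left wall and lower it to just above the floor.

jog_arm:
  motion: ".25 .04 -.022 0 .9;.25 .04 -.022 0 0;.25 .04 -.022 0 0;.25 .04 -.022 0 0;.25 .04 -.023 0 0;.25 0 0 .02 0;.25 0 0 .02 0;.25 0 0 .012 0;.25 0 0 0 0"
  squeeze: 25

```text
t: 23.88
eef_pos: [0.5544, -0.1056, 0.1347]
orientation: [0.719, -0.695, -0.006, -0.004]
wrist_force: [0.5, 0.2, 1.7]
opening: 0.0679
grip_force: 34.2
```

```bash
python3 -c "
from h import *
pair('p9.png',(90,120))"
```

```text
t 23.88 tcp [ 0.5544 -0.1056  0.1347] yaw 271.98 F [0.5 0.2 1.7] open 0.0679 grip 34.2 j [-0.39  0.37  1.63  0.01  1.15  2.71]
```

View pics/p9.png

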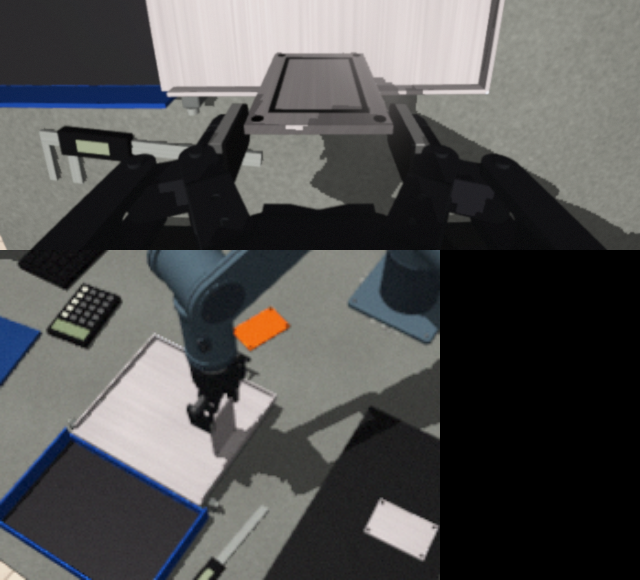

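Plate A is inside the tray by the left wall, upright, with the gasket facing away from the wall. I sweep +y over the wall to tilt it.

jog_arm:
  motion: ".25 -.0055 0 0 0;.25 -.0055 0 0 0;.25 -.0055 0 0 0;.25 -.0055 0 0 0;.25 -.0067 0 .002 0;.25 -.0067 0 .002 0;.25 -.0067 0 .002 0;.25 -.0067 0 .0023 0;.25 -.0067 0 .0023 0;.25 -.0067 0 .0023 0"

```text
t: 25.22
eef_pos: [0.5536, -0.0434, 0.1242]
orientation: [0.719, -0.695, -0.004, -0.004]
wrist_force: [1.3, -1.1, 1.3]
opening: 0.0683
grip_force: 36.3
```

jog_arm:
  motion: ".25 -.0067 0 .003 0;.25 -.0067 0 .003 0;.25 -.0067 0 .003 0;.25 -.005 0 .004 0;.25 -.005 0 .004 0;.25 0 0 0 0"

```text
t: 25.98
eef_pos: [0.5519, -0.013, 0.107]
orientation: [0.719, -0.695, -0.005, -0.004]
wrist_force: [0.0, -1.2, 0.7]
opening: 0.0681
grip_force: 37.0
```

```bash
python3 -c "
from h import *
pair('p10.png',(90,120))"
```

```text
t 25.98 tcp [ 0.5519 -0.013   0.107 ] yaw 272.0 F [ 0.  -1.2  0.7] open 0.0681 grip 37.0 j [-0.23  0.38  1.69  0.01  1.07  2.87]
```

View pics/p10.png

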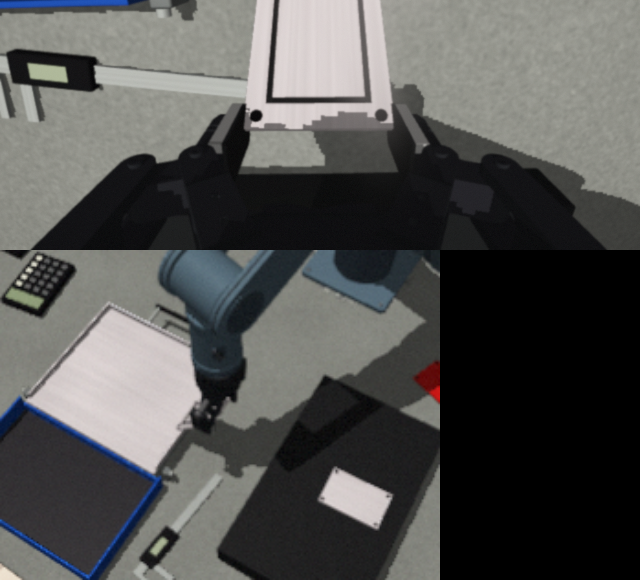

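The gasket outline faces up now, with the plate tilted about 45° and its lower end towards -y (crop (318,60)). I carry it to the right lane of the tray and press it down flat. The picture budget is used up, so from here I check by numbers.

jog_arm:
  motion: ".25 0 0 -.03 0;.25 .046 0 0 0;.25 .046 0 0 0;.25 .046 0 0 0;.25 .046 0 0 0;.25 .046 0 0 0;.25 0 0 0 0;.25 0 0 .017 0;.25 0 0 .017 0;.25 0 0 0 0"

```text
t: 27.32
eef_pos: [0.5591, -0.2414, 0.0985]
orientation: [0.72, -0.694, -0.006, -0.004]
wrist_force: [0.3, -0.2, 0.8]
opening: 0.0682
grip_force: 37.3
```

jog_arm:
  motion: ".25 0 0 .006 0;.25 0 0 .006 0;.25 0 0 .006 0;.25 0 0 .006 0;.25 0 0 .006 0;.25 0 0 .006 0;.25 0 0 .006 0;.25 0 0 .006 0;.25 0 0 0 0"

```text
t: 28.45
eef_pos: [0.5598, -0.2426, 0.0519]
orientation: [0.719, -0.695, -0.005, -0.004]
wrist_force: [-0.2, 0.5, 0.4]
opening: 0.0684
grip_force: 35.4
```

```bash
python3 -c "
from h import *
st(); d=grab('wrist','w11.png')
g=cv2.cvtColor(d['img'],cv2.COLOR_RGB2GRAY)
# gasket: dark ring inside bright plate
m=(g<110).astype(np.uint8)
n,l,s,c=cv2.connectedComponentsWithStats(m)
for i in range(1,n):
    if 150<s[i,4]<30000: print(s[i].tolist(),c[i].round(0).tolist())
"
```

```text
t 28.45 tcp [ 0.5598 -0.2426  0.0519] yaw 271.97 F [-0.2  0.5  0.4] open 0.0684 grip 35.4 j [-0.6   0.53  1.59  0.01  1.02  2.5 ]
[50, 0, 82, 5, 314] [87.0, 1.0]
[595, 0, 45, 194, 4292] [625.0, 125.0]
[244, 39, 13, 14, 153] [250.0, 45.0]
[260, 59, 116, 197, 4119] [316.0, 155.0]
```

jog_arm:
  motion: ".25 0 0 .004 0;.25 0 0 .004 0;.25 0 0 .003 0;.25 0 0 .003 0;.25 0 0 0 0;.15 0 0 0 0;0 0 0 0 0;0 0 0 0 0;0 0 0 0 0"

```text
t: 29.62
eef_pos: [0.5601, -0.2425, 0.0386]
orientation: [0.719, -0.695, -0.004, -0.004]
wrist_force: [-0.7, -0.2, -0.2]
opening: 0.0852
grip_force: 0.0
```

jog_arm:
  motion: "0 0 0 -.01 0;0 0 0 -.03 0;0 0 0 -.06 0;0 0 0 -.06 0;0 -.062 0 0 0;0 -.062 0 0 0;0 -.062 0 0 0;0 -.062 0 0 0;0 -.05 0 0 0;0 0 0 0 0"

```text
t: 30.88
eef_pos: [0.5494, 0.057, 0.2032]
orientation: [0.721, -0.693, -0.004, -0.005]
wrist_force: [0.2, -0.8, 0.1]
opening: 0.0856
grip_force: 0.0
```

```bash
cat >> h.py <<'E'
def gask(d,roi,z,thr=110,amin=40,show=True):
    x0,y0,x1,y1=roi;k=4
    g=cv2.resize(cv2.cvtColor(d['img'],cv2.COLOR_RGB2GRAY)[y0:y1,x0:x1],None,fx=k,fy=k,interpolation=cv2.INTER_CUBIC)
    for c in cv2.findContours((g<thr).astype(np.uint8),cv2.RETR_EXTERNAL,cv2.CHAIN_APPROX_NONE)[0]:
        if cv2.contourArea(c)<amin*k*k: continue
        P=toz(d,(c.reshape(-1,2)+.5)/k-.5+[x0,y0],z)[:,:2].astype(np.float32)*1000
        (cx,cy),wh,a=cv2.minAreaRect(P); print('gask',(round(cx),round(cy)),np.round(wh).tolist(),round(a,1))
E
python3 - <<'E'
from h import *
st(); d=grab('top','t12.png')
for t in (90,130,160): print(t); gask(d,(325,130,430,235),.045,t)
for b in blobs(d,(205,125,292,255),.070): print('plate',b)
d=grab('scene','s12.png')
for t in (90,130,160): print(t); gask(d,(185,150,320,260),.045,t)
for b in blobs(d,(300,190,435,330),.070): print('plate',b)
E
```

```text
t 30.88 tcp [0.5494 0.057  0.2032] yaw 272.27 F [ 0.2 -0.8  0.1] open 0.0856 grip 0.0 j [-0.11  0.28  1.57  0.01  1.29  2.99]
90
gask (399, -233) [119.0, 49.0] 89.0
gask (419, -329) [14.0, 89.0] 2.7
gask (560, -367) [252.0, 7.0] 2.6
gask (562, -211) [336.0, 374.0] 89.1
130
gask (419, -332) [16.0, 98.0] 2.5
gask (560, -367) [253.0, 9.0] 2.5
gask (562, -217) [347.0, 374.0] 89.1
160
gask (562, -229) [373.0, 375.0] 89.0
plate {'c': (536, 276), 'wh': (71, 75), 'long': np.float32(94.9), 'px': [229.0, 188.0]}
90
gask (376, -235) [14.0, 121.0] 2.7
gask (603, -150) [325.0, 602.0] 63.9
gask (534, -515) [48.0, 115.0] 33.3
130
gask (550, -366) [93.0, 284.0] 72.4
gask (581, -221) [449.0, 467.0] 33.5
gask (381, -226) [176.0, 77.0] 89.5
gask (583, -447) [205.0, 183.0] 33.3
160
gask (595, -244) [450.0, 519.0] 33.4
plate {'c': (539, 257), 'wh': (70, 109), 'long': np.float32(94.8), 'px': [381.0, 259.0]}
```

```bash
sed -i 's/cv2.RETR_EXTERNAL,cv2.CHAIN_APPROX_NONE)\[0\]:\n        if cv2.contourArea(c)<amin/&/; /def gask/,$ s/RETR_EXTERNAL/RETR_LIST/' h.py
sed -i "s/(cx,cy),wh,a=cv2.minAreaRect(P); print/(cx,cy),wh,a=cv2.minAreaRect(P)\n        if min(wh)>25 and max(wh)<140: print/" h.py
python3 - <<'E'
from h import *
for n,roi in (('top',(325,130,430,235)),('scene',(185,150,320,260))):
    d=grab(n)
    for t in (110,140): print(n,t); gask(d,roi,.045,t)
E
```

```text
top 110
gask (399, -233) [121.0, 49.0] 89.0
top 140
gask (391, -339) [110.0, 38.0] 88.9
gask (404, -376) [29.0, 35.0] 13.3
scene 110
gask (384, -234) [34.0, 125.0] 3.4
gask (535, -514) [51.0, 118.0] 33.3
scene 140
```

```bash
cat >> h.py <<'E'
def gask2(name,ctr,z=.045,half=(.06,.075),t=18):
    d=grab(name); g=cv2.cvtColor(d['img'],cv2.COLOR_RGB2GRAY)
    k=4; c=np.array(ctr)
    q=proj(d,[[c[0]+sx*half[0],c[1]+sy*half[1],z] for sx,sy in((-1,-1),(-1,1),(1,1),(1,-1))])
    x0,y0=np.floor(q.min(0)).astype(int); x1,y1=np.ceil(q.max(0)).astype(int)
    a=cv2.resize(g[y0:y1,x0:x1],None,fx=k,fy=k,interpolation=cv2.INTER_CUBIC)
    b=cv2.morphologyEx(a,cv2.MORPH_BLACKHAT,np.ones((25,25)))
    for cc in cv2.findContours((b>t).astype(np.uint8),cv2.RETR_EXTERNAL,cv2.CHAIN_APPROX_NONE)[0]:
        P=toz(d,(cc.reshape(-1,2)+.5)/k-.5+[x0,y0],z)[:,:2].astype(np.float32)*1000
        (cx,cy),wh,an=cv2.minAreaRect(P)
        if max(wh)>30: print(name,'ring',(round(cx),round(cy)),np.round(wh).tolist(),round(an,1))
E
python3 - <<'E'
from h import *
for n in ('top','scene'):
    for t in (12,20,35): print(t); gask2(n,(.56,-.292),t=t)
E
```

```text
12
top ring (526, -294) [54.0, 5.0] 89.1
top ring (567, -303) [136.0, 123.0] 86.3
20
top ring (526, -294) [51.0, 5.0] 89.1
top ring (562, -297) [76.0, 125.0] 3.1
top ring (563, -364) [15.0, 123.0] 86.3
35
top ring (527, -297) [42.0, 4.0] 89.1
top ring (561, -292) [72.0, 113.0] 3.1
top ring (564, -364) [14.0, 122.0] 86.3
12
scene ring (566, -295) [77.0, 121.0] 1.8
scene ring (561, -375) [140.0, 29.0] 2.0
20
scene ring (566, -294) [74.0, 118.0] 1.8
scene ring (561, -374) [138.0, 27.0] 2.1
35
scene ring (600, -300) [5.0, 30.0] 3.4
scene ring (565, -293) [71.0, 114.0] 2.1
scene ring (561, -368) [136.0, 13.0] 2.6
```

Plate A lies flat in the right lane at (0.562,-0.292), and its outline measures 72x113 mm. Plate B has not moved, at (0.538,0.257) and 94.8°. I turn back and go to plate B.

jog_arm:
  motion: ".05 0 0 0 -10.14;.1 0 0 0 -10.14;.1 0 0 0 -10.14;.1 0 0 0 -10.14;.1 0 0 0 -10.14;.1 0 0 0 -10.14;.1 0 0 0 -10.14;.1 0 0 0 -10.14;.1 0 0 0 -10.14;.1 0 0 0 -10.14"
  squeeze: 20

```text
t: 32.62
eef_pos: [0.55, 0.053, 0.2021]
orientation: [0.993, 0.119, 0.0, -0.006]
wrist_force: [1.0, 0.1, -0.6]
opening: 0.0771
grip_force: 0.0
```

jog_arm:
  motion: ".1 0 0 0 -10.14;.1 0 0 0 -10.14;.1 0 0 0 -10.14;.1 0 0 0 -10.14;.1 0 0 0 -10.14;.1 0 0 0 -10.14;.1 0 0 0 -10.14;.1 0 0 0 -10.14;.1 0 0 0 0"

```text
t: 33.75
eef_pos: [0.55, 0.0531, 0.2021]
orientation: [0.68, 0.734, 0.004, -0.004]
wrist_force: [0.2, 0.3, -0.3]
opening: 0.0766
grip_force: 0.0
```

```bash
python3 - <<'E'
from h import *
st(); d=grab('wrist','w13.png')
for b in blobs(d,(0,0,640,210),.070,150,3000): print('wrist',b)
d=grab('scene')
for b in blobs(d,(300,190,435,330),.070): print('plate',b)
print(robot.search_frame('caliper','scene')[:1])
E
```

```text
t 33.75 tcp [0.55   0.0531 0.2021] yaw 94.37 F [ 0.2  0.3 -0.3] open 0.0766 grip 0.0 j [-0.11  0.28  1.57  0.01  1.29 -0.19]
wrist {'c': (545, 133), 'wh': (635, 185), 'long': np.float32(4.4), 'px': [341.0, 145.0]}
plate {'c': (538, 257), 'wh': (70, 109), 'long': np.float32(94.6), 'px': [381.0, 259.0]}
[{'bbox': [284.5, 277.5, 45.4, 64.8], 'p': 0.87}]
```

jog_arm:
  motion: ".1 .054 .001 0 0;.1 .054 .001 0 0;.1 .054 .001 0 0;.1 .0524 0 0 0;.1 0 0 .05 0;.1 0 0 .05 0;.1 0 0 .012 0;.1 0 0 0 0"

```text
t: 34.9
eef_pos: [0.5362, 0.2686, 0.0928]
orientation: [0.679, 0.734, 0.004, -0.004]
wrist_force: [1.2, 0.2, 0.7]
opening: 0.0769
grip_force: 0.0
```

```bash
python3 - <<'E'
from h import *
s=st(); d=grab('wrist')
for b in blobs(d,(150,120,500,400),.070,120,3000): print('wrist',b)
E
```

```text
t 34.9 tcp [0.5362 0.2686 0.0928] yaw 94.42 F [1.2 0.2 0.7] open 0.0769 grip 0.0 j [0.27 0.46 1.59 0.01 1.08 0.19]
wrist {'c': (539, 258), 'wh': (71, 111), 'long': np.float32(94.7), 'px': [320.0, 253.0]}
```

jog_arm:
  motion: ".1 0 .0015 .015 0;.1 0 0 .010 0;.1 0 0 .005 0;.1 0 0 .0035 0;.1 0 0 0 0;.25 0 0 0 0;.25 0 0 0 0;.25 0 0 0 0;.25 0 0 0 0;.25 0 0 0 0"

```text
t: 36.2
eef_pos: [0.5378, 0.2693, 0.0596]
orientation: [0.679, 0.734, 0.005, -0.004]
wrist_force: [-0.0, -0.3, 2.9]
opening: 0.0687
grip_force: 23.2
```

jog_arm:
  motion: ".25 0 0 -.010 0;.25 0 0 -.021 0;.25 -.0381 -.0214 0 1.7;.25 -.0381 -.0214 0 0;.25 -.0381 -.0214 0 0;.25 -.0381 -.0214 0 0;.25 -.0381 -.0214 0 0;.25 0 0 0 0;.25 0 0 0 0"

```text
t: 37.33
eef_pos: [0.4417, 0.0728, 0.0885]
orientation: [0.69, 0.724, 0.005, -0.004]
wrist_force: [0.1, 0.4, -1.5]
opening: 0.0682
grip_force: 23.2
```

```bash
python3 - <<'E'
from h import *
s=st(); d=grab('wrist','w14.png')
for b in blobs(d,(200,120,440,400),.0985,120,2500): print('wrist',b)
E
```

```text
t 37.33 tcp [0.4417 0.0728 0.0885] yaw 92.74 F [ 0.1  0.4 -1.5] open 0.0682 grip 23.2 j [-0.1   0.23  1.97  0.02  0.94 -0.15]
wrist {'c': (443, 67), 'wh': (119, 99), 'long': np.float32(3.3), 'px': [320.0, 266.0]}
```

jog_arm:
  motion: ".25 0 0 .013 0;.25 0 0 .013 0;.25 0 0 .0025 0;.25 0 0 .0025 0;.25 0 0 .0025 0;.25 0 0 .0025 0;.25 0 0 .0025 0;.25 0 0 .0025 0;.25 0 0 .0025 0;.25 0 0 .0025 0"

```text
t: 38.62
eef_pos: [0.4418, 0.073, 0.0424]
orientation: [0.689, 0.724, 0.004, -0.004]
wrist_force: [-1.5, -3.4, 8.5]
opening: 0.069
grip_force: 31.0
```

jog_arm:
  motion: ".25 0 0 0 0;.25 0 0 -.02 0;.25 -.01 0 -.04 0;.25 -.03 0 -.04 0;.25 -.03 0 0 0;.25 0 0 0 10.6;.25 0 0 0 10.6;.25 0 0 0 10.6;.25 0 0 0 10.6;.25 0 0 0 10.6"

```text
t: 39.88
eef_pos: [0.4443, 0.0025, 0.1406]
orientation: [0.941, 0.338, 0.001, -0.006]
wrist_force: [-0.0, 0.8, -1.2]
opening: 0.0688
grip_force: 30.3
```

jog_arm:
  motion: ".25 0 0 0 10.6;.25 0 0 0 10.6;.25 0 0 0 10.6;.25 0 0 0 10.6;.25 0 0 0 10.6;.25 0 0 0 10.6;.25 0 0 0 10.6;.25 0 0 0 10.6;.25 0 0 0 10.6;.25 0 0 0 10.6"

```text
t: 41.12
eef_pos: [0.4443, 0.0025, 0.1406]
orientation: [0.836, -0.548, -0.004, -0.005]
wrist_force: [0.3, 1.3, -0.9]
opening: 0.0689
grip_force: 30.3
```

jog_arm:
  motion: ".25 0 0 0 10.6;.25 0 0 0 10.4;.25 0 0 0 0"

```text
t: 41.5
eef_pos: [0.4444, 0.0025, 0.1407]
orientation: [0.725, -0.689, -0.005, -0.004]
wrist_force: [-0.2, 0.5, -0.7]
opening: 0.0692
grip_force: 30.3
```

```bash
python3 - <<'E'
from h import *
s=st(); d=grab('wrist','w15.png')
g=cv2.cvtColor(d['img'],cv2.COLOR_RGB2GRAY)
for r in range(150,352,6): print(r,g[r,230:420:10].tolist())
E
```

```text
t 41.5 tcp [0.4444 0.0025 0.1407] yaw 272.91 F [-0.2  0.5 -0.7] open 0.0692 grip 30.3 j [-0.26  0.16  1.91  0.01  1.08  2.83]
150 [171, 157, 164, 164, 160, 162, 160, 167, 169, 163, 163, 163, 167, 168, 166, 162, 164, 163, 167]
156 [163, 159, 160, 163, 167, 161, 165, 164, 163, 164, 164, 162, 167, 159, 169, 167, 169, 162, 164]
162 [162, 161, 163, 162, 162, 163, 167, 162, 163, 167, 165, 162, 166, 166, 167, 156, 169, 166, 168]
168 [164, 163, 170, 165, 169, 162, 158, 165, 162, 172, 169, 163, 162, 165, 167, 169, 164, 169, 167]
174 [166, 166, 166, 164, 163, 160, 162, 165, 161, 168, 163, 167, 164, 161, 162, 163, 164, 169, 168]
180 [165, 167, 160, 157, 167, 162, 170, 166, 163, 168, 162, 170, 162, 163, 166, 168, 167, 164, 169]
186 [160, 163, 166, 161, 160, 168, 160, 166, 162, 165, 164, 166, 164, 162, 168, 166, 163, 165, 170]
192 [159, 165, 162, 167, 165, 163, 161, 164, 168, 170, 165, 165, 163, 171, 168, 166, 162, 170, 177]
198 [163, 164, 163, 164, 162, 166, 163, 167, 162, 157, 160, 164, 165, 161, 158, 165, 168, 166, 166]
204 [163, 161, 163, 166, 158, 163, 164, 163, 89, 92, 98, 105, 107, 106, 10
[... 1555 characters left out ...]
, 111, 112, 98, 39, 34, 28]
306 [13, 15, 23, 102, 106, 108, 111, 108, 111, 112, 109, 112, 111, 110, 112, 40, 35, 31, 25]
312 [12, 14, 22, 34, 186, 149, 111, 108, 110, 110, 108, 110, 110, 110, 113, 32, 30, 27, 25]
318 [13, 35, 35, 36, 94, 148, 118, 90, 91, 88, 86, 86, 86, 72, 83, 30, 30, 24, 24]
324 [17, 37, 37, 37, 37, 37, 35, 37, 38, 18, 19, 20, 20, 24, 26, 28, 28, 21, 26]
330 [22, 37, 35, 37, 37, 39, 37, 37, 37, 20, 17, 19, 20, 22, 25, 26, 25, 23, 23]
336 [23, 38, 36, 37, 37, 37, 36, 37, 36, 17, 19, 20, 19, 19, 22, 23, 21, 24, 21]
342 [23, 36, 36, 37, 37, 36, 35, 36, 36, 33, 17, 18, 22, 20, 23, 23, 21, 20, 20]
348 [23, 25, 36, 36, 38, 36, 36, 36, 37, 22, 17, 17, 18, 19, 20, 20, 22, 20, 16]
```

The tilt profile matches plate A's. I carry it inside the tray's left wall for the sweep.

jog_arm:
  motion: ".25 .0383 -.026 0 .3;.25 .0383 -.026 0 0;.25 .0383 -.026 0 0;.25 .0383 -.026 0 0;.25 0 0 0 0;.25 0 0 .025 0;.25 0 0 .02 0;.25 0 0 .012 0;.25 0 0 0 0"

```text
t: 42.68
eef_pos: [0.5544, -0.1446, 0.0814]
orientation: [0.723, -0.691, -0.005, -0.004]
wrist_force: [-0.6, -0.4, -0.8]
opening: 0.0688
grip_force: 30.3
```

```bash
python3 - <<'E'
from h import *
s=st(); d=grab('top')
g=cv2.cvtColor(d['img'],cv2.COLOR_RGB2GRAY)
# left wall inner/outer line near x .65 & .47 : intensity profile along y at z=.052
for x in (.45,.64):
    ys=np.arange(-.11,-.06,.0025); q=proj(d,[[x,y,.052] for y in ys])
    print(x,[int(v) for v in cv2.remap(g,q[:,:1].astype(np.float32),q[:,1:].astype(np.float32),1).ravel()])
E
```

```text
t 42.67 tcp [ 0.5544 -0.1446  0.0814] yaw 272.58 F [-0.6 -0.4 -0.8] open 0.0688 grip 30.3 j [-0.46  0.44  1.66  0.01  1.04  2.63]
0.45 [98, 98, 99, 99, 98, 97, 98, 99, 98, 99, 99, 100, 98, 97, 97, 97, 98, 98, 98, 97]
0.64 [235, 218, 165, 87, 42, 38, 42, 43, 50, 74, 96, 110, 114, 108, 89, 74, 73, 97, 110, 114]
```

jog_arm:
  motion: ".25 -.006 0 -.001 0;.25 -.006 0 -.001 0;.25 -.005 0 0 0;.25 -.005 0 -.005 0;.25 -.005 0 -.003 0;.25 -.005 0 -.003 0;.25 -.005 0 -.0025 0;.25 -.005 0 -.002 0;.25 -.01 0 -.002 0;.25 -.01 0 -.001 0"

```text
t: 43.98
eef_pos: [0.5526, -0.083, 0.1036]
orientation: [0.722, -0.692, -0.004, -0.004]
wrist_force: [0.2, 0.6, -1.4]
opening: 0.0686
grip_force: 30.3
```

```bash
python3 - <<'E'
from h import *
s=st(); d=grab('wrist','w16.png')
g=cv2.cvtColor(d['img'],cv2.COLOR_RGB2GRAY)
for r in range(180,352,6): print(r,g[r,230:420:15].tolist())
E
```

```text
t 43.98 tcp [ 0.5526 -0.083   0.1036] yaw 272.49 F [ 0.2  0.6 -1.4] open 0.0686 grip 30.3 j [-0.36  0.39  1.68  0.01  1.07  2.74]
180 [196, 202, 204, 203, 203, 200, 198, 200, 199, 199, 193, 195, 201]
186 [194, 201, 203, 202, 205, 200, 197, 199, 199, 197, 194, 195, 201]
192 [195, 200, 202, 200, 204, 200, 198, 199, 198, 196, 194, 194, 201]
198 [195, 200, 203, 200, 204, 200, 198, 199, 197, 197, 194, 194, 202]
204 [194, 199, 203, 199, 101, 112, 115, 157, 122, 119, 127, 194, 201]
210 [194, 200, 200, 198, 99, 99, 104, 116, 119, 118, 117, 192, 201]
216 [164, 165, 167, 166, 159, 161, 161, 165, 164, 163, 165, 167, 168]
222 [169, 171, 170, 169, 169, 174, 170, 173, 172, 171, 173, 168, 174]
228 [150, 148, 152, 147, 146, 147, 149, 151, 153, 150, 155, 148, 154]
234 [148, 9, 150, 147, 147, 149, 148, 151, 150, 150, 152, 65, 148]
240 [147, 145, 151, 147, 147, 150, 148, 152, 149, 148, 150, 140, 71]
246 [133, 149, 153, 149, 148, 152, 148, 151, 150, 150, 147, 149, 68]
252 [124, 146, 151, 149, 148, 152, 149, 153, 149, 149, 145, 149, 68]
258 [81, 152, 150, 148, 150, 154, 149, 152, 149, 148, 145, 148, 68]

[... 202 characters left out ...]
81, 85, 84, 85, 83, 83, 85, 88, 91, 40, 50]
288 [8, 9, 79, 83, 82, 84, 83, 84, 83, 87, 88, 39, 27]
294 [10, 9, 82, 82, 81, 84, 83, 86, 84, 85, 85, 30, 22]
300 [10, 30, 81, 79, 83, 82, 82, 82, 83, 82, 80, 27, 23]
306 [9, 153, 91, 79, 83, 82, 83, 82, 83, 82, 61, 25, 22]
312 [8, 158, 126, 142, 84, 81, 83, 82, 83, 82, 59, 46, 18]
318 [11, 126, 128, 102, 140, 95, 76, 76, 74, 53, 57, 57, 20]
324 [10, 120, 124, 123, 120, 128, 116, 56, 58, 56, 59, 56, 18]
330 [15, 120, 126, 133, 126, 127, 125, 59, 57, 59, 58, 56, 16]
336 [15, 126, 127, 121, 130, 127, 63, 60, 59, 59, 57, 54, 14]
342 [16, 127, 126, 131, 127, 133, 56, 58, 55, 56, 56, 53, 14]
348 [16, 118, 121, 124, 123, 123, 58, 56, 52, 56, 57, 46, 15]
```

```bash
cat > tilt.py <<'E'
from h import *
def rows(d,tcp,yaw,th,a=.044,ax=.0085):
    t=np.radians(th); y=np.radians(yaw); X=np.array([np.cos(y),np.sin(y),0]); Z=np.array([0,0,1.])
    u=np.cos(t)*X+np.sin(t)*Z      # towards upper (short) end, tool +x side
    n=-np.sin(t)*X+np.cos(t)*Z     # plain-face normal... upper face
    A=tcp+[0,0,ax]
    return proj(d,[A+a*u+.0025*n,A+a*u-.0025*n,A-(.11-a)*u+.0025*n,A+a*u+s*.0025*n if 0 else A]).round(0)
E
python3 - <<'E'
from tilt import *
s=robot.sense(); d=grab('wrist')
for th in (25,30,35,40,45,50):
    for a in (.044,.055): print(th,a,rows(d,s['eef_pos'],272.5,th,a)[:3,1])
E
```

```text
25 0.044 [209. 200. 335.]
25 0.055 [187. 178. 327.]
30 0.044 [217. 207. 326.]
30 0.055 [196. 186. 320.]
35 0.044 [225. 214. 317.]
35 0.055 [207. 196. 312.]
40 0.044 [235. 223. 309.]
40 0.055 [220. 207. 305.]
45 0.044 [245. 232. 300.]
45 0.055 [233. 219. 297.]
50 0.044 [256. 242. 291.]
50 0.055 [248. 233. 289.]
```

The plate stayed at 35° and its tip rode over the wall, which was 7 mm too high. I go back in and repeat lower.

jog_arm:
  motion: ".25 0 0 -.01 0;.25 .023 0 0 0;.25 .023 0 0 0;.25 .021 0 0 0;.25 0 0 0 0;.25 0 0 .015 0;.25 0 0 .015 0;.25 0 0 .008 0;.25 0 0 0 0"

```text
t: 45.2
eef_pos: [0.5548, -0.1496, 0.0734]
orientation: [0.723, -0.691, -0.006, -0.004]
wrist_force: [-0.7, -0.2, -1.1]
opening: 0.0689
grip_force: 30.3
```

jog_arm:
  motion: ".25 -.006 0 0 0;.25 -.007 0 0 0;.25 -.006 0 -.006 0;.25 -.006 0 -.006 0;.25 -.006 0 -.005 0;.25 -.006 0 -.004 0;.25 -.005 0 -.002 0;.25 -.005 0 -.002 0;.25 0 0 0 0"

```text
t: 46.32
eef_pos: [0.5535, -0.1033, 0.1003]
orientation: [0.722, -0.691, -0.004, -0.004]
wrist_force: [0.2, -0.3, -0.5]
opening: 0.0689
grip_force: 30.3
```

```bash
cat >> tilt.py <<'E'
def prof(d,c=(290,320,350)):
    g=cv2.cvtColor(d['img'],cv2.COLOR_RGB2GRAY).astype(int)
    for k in c:
        col=g[150:345,k-1:k+2].mean(1); e=[(i+150,int(col[i+3]-col[i])) for i in range(len(col)-3) if abs(col[i+3]-col[i])>14]
        print(k,e)
E
python3 - <<'E'
from tilt import *
s=st(); d=grab('wrist','w17.png'); prof(d)
E
```

```text
t 46.33 tcp [ 0.5535 -0.1033  0.1003] yaw 272.52 F [ 0.2 -0.3 -0.5] open 0.0689 grip 30.3 j [-0.39  0.4   1.67  0.01  1.07  2.7 ]
290 [(200, -19), (201, -60), (202, -90), (203, -82), (204, -41), (212, 43), (213, 63), (214, 56), (215, 23), (222, 15), (224, -23), (225, -35), (226, -22), (272, -15), (273, -31), (274, -38), (275, -44), (276, -36), (277, -26), (312, 24), (313, 42), (314, 46), (315, 28), (318, -14)]
320 [(199, -41), (200, -73), (201, -74), (202, -44), (203, -15), (212, 39), (213, 58), (214, 49), (215, 22), (224, -24), (225, -35), (226, -22), (267, -42), (268, -62), (269, -57), (270, -24), (316, -15), (317, -20), (318, -18), (320, 17), (321, 43), (322, 55), (323, 42), (324, 16), (327, -25), (328, -37), (329, -34), (330, -15), (333, -19), (334, -18)]
350 [(200, -39), (201, -67), (202, -66), (203, -36), (212, 31), (213, 46), (214, 39), (215, 19), (224, -21), (225, -29), (226, -18), (265, -37), (266, -56), (267, -51), (268, -24), (316, -15), (317, -21), (318, -17)]
```

jog_arm:
  motion: ".25 0 0 -.01 0;.25 .023 0 0 0;.25 .023 0 0 0;.25 0 0 0 0;.25 0 0 .015 0;.25 0 0 .015 0;.25 0 0 .006 0;.25 0 0 0 0"

```text
t: 47.38
eef_pos: [0.555, -0.1487, 0.0727]
orientation: [0.723, -0.691, -0.005, -0.004]
wrist_force: [-0.4, 0.0, -0.5]
opening: 0.069
grip_force: 30.3
```

jog_arm:
  motion: ".25 -.004 0 0 0;.25 -.004 0 0 0;.25 -.004 0 0 0;.25 -.004 0 0 0;.25 0 0 0 0"

```text
t: 48.0
eef_pos: [0.5549, -0.1332, 0.0741]
orientation: [0.722, -0.691, -0.004, -0.004]
wrist_force: [0.5, 0.7, -1.0]
opening: 0.0694
grip_force: 30.3
```

jog_arm:
  motion: ".25 -.003 0 0 0;.25 -.003 0 0 0;.25 0 0 0 0"

```text
t: 48.38
eef_pos: [0.5555, -0.1291, 0.0748]
orientation: [0.722, -0.692, -0.002, -0.004]
wrist_force: [0.2, -5.3, 0.7]
opening: 0.0689
grip_force: 29.6
```

```bash
python3 - <<'E'
from tilt import *
s=st(); d=grab('wrist','w18.png'); prof(d,(320,))
d=grab('top','t18.png')
g=cv2.cvtColor(d['img'],cv2.COLOR_RGB2GRAY)
for x in (.46,.48,.62,.64,.66):
    ys=np.arange(-.10,-.06,.002); q=proj(d,[[x,y,.052] for y in ys])
    print(x,[int(v) for v in cv2.remap(g,q[:,:1].astype(np.float32),q[:,1:].astype(np.float32),1).ravel()])
E
```

```text
t 48.38 tcp [ 0.5555 -0.1291  0.0748] yaw 272.49 F [ 0.2 -5.3  0.7] open 0.0689 grip 29.6 j [-0.43  0.44  1.68  0.01  1.02  2.66]
320 [(205, -44), (206, -76), (207, -71), (208, -38), (217, 16), (218, 45), (219, 60), (220, 51), (221, 21), (230, -29), (231, -38), (232, -26), (267, -26), (268, -36), (269, -35), (270, -24), (271, -18), (313, 15), (317, -19), (318, -26), (319, -19), (334, 40), (335, 49), (336, 40), (338, -26), (339, -32), (340, -27)]
0.46 [96, 97, 97, 97, 96, 96, 97, 98, 97, 97, 97, 97, 97, 97, 97, 98, 97, 96, 97, 97, 97]
0.48 [96, 97, 96, 95, 96, 97, 97, 96, 95, 95, 95, 95, 96, 97, 98, 97, 97, 98, 97, 97, 96]
0.62 [200, 229, 236, 229, 228, 227, 227, 228, 229, 232, 237, 215, 183, 114, 70, 41, 37, 42, 43, 44, 44]
0.64 [240, 233, 232, 232, 237, 230, 204, 148, 70, 48, 33, 40, 43, 43, 41, 39, 68, 93, 110, 116, 112]
0.66 [34, 35, 38, 40, 40, 42, 45, 44, 43, 44, 54, 76, 95, 111, 113, 111, 100, 87, 71, 74, 82]
```

Contact made: Fy is -5.3 N and the plate has started to rotate, which puts the wall at y≈-0.077. I continue along the arc.

jog_arm:
  motion: ".25 -.006 0 -.0055 0;.25 -.006 0 -.005 0;.25 -.006 0 -.004 0;.25 -.006 0 -.003 0;.25 0 0 0 0"

```text
t: 49.1
eef_pos: [0.5535, -0.1028, 0.092]
orientation: [0.723, -0.691, -0.004, -0.004]
wrist_force: [0.4, -1.9, -0.3]
opening: 0.0691
grip_force: 25.5
```

```bash
python3 - <<'E'
from tilt import *
s=st(); d=grab('wrist','w19.png'); prof(d,(320,))
for th in (35,45,50,55,60,65,70): print(th,rows(d,s['eef_pos'],272.5,th)[:3,1])
E
```

```text
t 49.1 tcp [ 0.5535 -0.1028  0.092 ] yaw 272.55 F [ 0.4 -1.9 -0.3] open 0.0691 grip 25.5 j [-0.39  0.41  1.68  0.01  1.05  2.7 ]
320 [(219, -19), (220, -32), (221, -37), (222, -46), (223, -54), (224, -50), (225, -28), (249, -24), (250, -40), (251, -29), (254, -18), (255, 15), (256, 87), (257, 133), (258, 116), (259, 64), (260, 23), (270, -28), (271, -89), (272, -130), (273, -112), (274, -51), (306, 19), (309, -16), (311, 16), (312, 17), (317, -17), (318, -18), (325, 36), (326, 48), (327, 41), (328, 14), (329, -16), (330, -33), (331, -33), (332, -18), (334, -15), (335, -18), (336, -14)]
35 [225. 214. 317.]
45 [245. 232. 300.]
50 [255. 242. 291.]
55 [266. 252. 283.]
60 [278. 263. 274.]
65 [289. 274. 266.]
70 [300. 286. 258.]
```

jog_arm:
  motion: ".25 -.007 0 -.003 0;.25 -.007 0 -.0025 0;.25 -.007 0 -.002 0;.25 -.007 0 -.001 0;.25 -.007 0 0 0;.25 0 0 0 0"

```text
t: 49.9
eef_pos: [0.5518, -0.0675, 0.1008]
orientation: [0.723, -0.691, -0.005, -0.004]
wrist_force: [0.6, 0.1, -0.1]
opening: 0.0642
grip_force: 0.0
```

```bash
python3 - <<'E'
from tilt import *
s=st(); d=grab('wrist','w20.png'); prof(d,(320,))
for th in (55,65,75,85,95,105): print(th,rows(d,s['eef_pos'],272.5,th)[:3,1])
E
```

```text
t 49.9 tcp [ 0.5518 -0.0675  0.1008] yaw 272.54 F [ 0.6  0.1 -0.1] open 0.0642 grip 0.0 j [-0.33  0.39  1.69  0.01  1.06  2.76]
320 [(193, -29), (194, -62), (195, -77), (196, -64), (197, -48), (198, -52), (199, -43), (201, 42), (202, 46), (203, 17), (260, -30), (261, -61), (262, -78), (263, -57), (264, -20), (265, 27), (266, 69), (267, 79), (268, 56), (269, 18), (282, 18), (283, 63), (284, 89), (285, 78), (286, 32), (288, -72), (289, -101), (290, -88), (291, -31), (295, -25), (296, -32), (297, -24), (299, 16), (300, 22), (301, 27), (302, 34), (303, 32), (304, 20), (306, -26), (307, -16), (309, 27), (310, 19), (315, -34), (316, -47), (317, -42), (318, -26), (322, 37), (323, 62), (324, 60), (325, 34), (328, -15), (332, -32), (333, -52), (334, -49), (335, -21)]
55 [267. 252. 283.]
65 [289. 275. 266.]
75 [311. 297. 249.]
85 [331. 318. 233.]
95 [347. 337. 217.]
105 [359. 352. 202.]
```

```bash
python3 - <<'E'
from tilt import *
for n in ('wrist','scene','top'):
    d=grab(n,'x21_%s.png'%n)
    print(n,[(np.round(r['bbox']).tolist(),round(r['p'],2)) for r in robot.search_frame('plate2_mid',n)])
d=grab('wrist'); g=cv2.cvtColor(d['img'],cv2.COLOR_RGB2GRAY)
a=cv2.resize(g[180:350,200:440],(80,57),interpolation=cv2.INTER_AREA)
ch=" .:-=+*#%@"
for r in a: print(''.join(ch[min(9,int(v)*10//256)] for v in r))
E
```

```text
wrist []
scene [([289.0, 209.0, 12.0, 20.0], 0.51)]
top []
#############%%%%#%%%%%%%%##%%%%#%%%%#%##%%###%#######################%%########
#############%%#%##%%%%#%%##%%%%#%%%%#%##%%###%#######################%%########
#############%%#%##%%%%#%%##%%%%#%%%%#%##%%###########################%%########
#############%%#%##%%%%#%%##%%%%#%%%%#%###%###########################%%########
#############%%#%##%%%%##%##%%%##%%%%#%###%##########################%%%########
#############%%#%##%#%########%###%#%################################%%#########
##############%#%##%#%*+===++++++++++++++++++++++++++==+*############%%#########
##############%####%##=-::------:::----------===---===-==*###########%%#########
###*#*###############*=---:.:------------------------====+*#####################
======================----..--=====================-:-==========================
++++++++++++=======+=----: :-=======================--=====+++++++++++++++++++++
###################*=----..--=======================-:=====+####################
+++++++++++++++++++=--=-- .--======-================-:-=====+********
[... 2859 characters left out ...]
  -+==+++=++++++++++++++++=-:-::::::::::::::::::::::.               
             .=+++++++====+++++++=+++++==-:::::::::::::::::::::::.              
             :+++=++=+++++=+++++++++++++=::::::::::::::::::::::::.              
             -++==++++++++++=+++++++++++-::::::::::::::::::::::::.              
             :===+=+++++++++==++++++++++:::::::::::::::::::::::::.              
             .==+++====+++++=++++++++===:::::::::::::::::::::::::               
              :=+++=++++++++++++++++=-::::::::::::::::::::::::::.               
              .===+++++=++++++++++++=:::::::::::::::::::::::::::.               
               -=++++++++++++++++++=-::::::::::::::::::::::::::.
```

```bash
cat >> tilt.py <<'E'
def pnp(d,px):
    ob=np.array([[-.035,.055,0],[.035,.055,0],[.035,-.055,0],[-.035,-.055,0]])
    ok,rv,tv,er=cv2.solvePnPGeneric(ob,np.array(px,float),np.array(d['intrinsics']),np.array(d['distortion']),flags=cv2.SOLVEPNP_IPPE)
    Rc=R.from_quat(d['orientation']).as_matrix()@np.diag([1,-1,-1])
    for r,t,e in zip(rv,tv,er):
        C=(cv2.Rodrigues(r)[0]@ob.T+t).T@Rc.T+np.array(d['xyz']); print(C.round(3).tolist(),e)
def asc(g,sz): 
    for r in cv2.resize(g,sz,interpolation=cv2.INTER_AREA): print(''.join(" .:-=+*#%@"[min(9,int(v)*10//256)] for v in r))
E
python3 - <<'E'
from tilt import *
st();d=grab('wrist'); pnp(d,[[219,285],[417,285],[369,199],[266,199]])
g=cv2.cvtColor(d['img'],cv2.COLOR_RGB2GRAY)
prof(d,(275,300,350,360))
E
```

```text
t 50.3 tcp [ 0.552  -0.0688  0.1007] yaw 272.48 F [-0.9 -0.   0.3] open 0.0639 grip 0.0 j [-0.33  0.39  1.69  0.01  1.06  2.76]
[[0.588, -0.084, 0.149], [0.518, -0.087, 0.149], [0.518, -0.085, 0.039], [0.588, -0.082, 0.039]] [0.51173192]
[[0.587, -0.054, 0.107], [0.517, -0.057, 0.107], [0.52, -0.133, 0.186], [0.59, -0.13, 0.186]] [68.55855933]
275 [(195, -37), (196, -99), (197, -155), (198, -134), (199, -35), (200, 50), (201, 65), (202, 29), (210, -15), (211, -25), (212, -31), (213, -32), (214, -25), (215, -22), (216, -22), (217, -21), (218, -14), (224, 15), (225, 20), (226, 22), (227, 23), (228, 26), (229, 29), (230, 25), (231, 19), (232, 14), (262, -51), (263, -82), (264, -80), (265, -34), (266, 26), (267, 76), (268, 83), (269, 56), (270, 15), (283, 25), (284, 72), (285, 88), (286, 73), (287, 28), (295, -20), (296, -51), (297, -59), (298, -44), (299, -14)]
300 [(195, -32), (196, -69), (197, -89), (198, -81), (199, -63), (200, -56), (201, -32), (202, 15), (203, 50), (204, 46), (205, 18), (262, -45), (263, -75), (264, -75), (265, -34), (266, 21), (267, 68), (268, 75), (269, 53), (270
[... 226 characters left out ...]
 -15), (259, -22), (260, -21), (261, -16), (262, -29), (263, -42), (264, -37), (265, -15), (266, 19), (267, 54), (268, 63), (269, 45), (283, 29), (284, 74), (285, 88), (286, 50), (287, -48), (288, -93), (289, -83), (290, -29), (296, -26), (297, -29), (298, -21)]
360 [(195, -37), (196, -79), (197, -101), (198, -67), (200, 32), (201, 28), (205, -14), (206, -14), (207, -16), (208, -18), (209, -18), (210, -16), (220, 14), (221, 17), (222, 14), (260, -22), (261, -32), (262, -37), (263, -36), (264, -25), (266, 19), (267, 47), (268, 54), (269, 37), (280, -15), (281, -23), (283, 41), (284, 93), (285, 100), (286, 64), (288, -68), (289, -93), (290, -79), (291, -25), (296, -25), (297, -27), (298, -20)]
```

The plate stands upright on the tray floor by the left wall: top z 0.149, y≈-0.084, gasket facing -y. The fingers are behind it. I back off 1.5 mm and check whether it stands by itself.

jog_arm:
  motion: ".25 -.0015 0 0 0;.25 0 0 0 0;.25 0 0 0 0"

```text
t: 50.72
eef_pos: [0.5519, -0.0672, 0.1007]
orientation: [0.722, -0.692, -0.004, -0.004]
wrist_force: [-0.3, 0.3, 0.8]
opening: 0.064
grip_force: 0.0
```

```bash
python3 - <<'E'
from tilt import *
st();d=grab('wrist'); 
prof(d,(275,350))
E
```

```text
t 50.73 tcp [ 0.5519 -0.0672  0.1007] yaw 272.5 F [-0.3  0.3  0.8] open 0.064 grip 0.0 j [-0.33  0.39  1.69  0.01  1.06  2.76]
275 [(193, -53), (194, -122), (195, -162), (196, -107), (198, 65), (199, 57), (200, 20), (207, -18), (208, -22), (209, -21), (210, -23), (211, -30), (212, -33), (213, -29), (214, -18), (222, 18), (223, 20), (224, 26), (225, 25), (226, 25), (227, 25), (228, 28), (229, 22), (230, 15), (256, -16), (257, -25), (258, -28), (259, -35), (260, -52), (261, -55), (262, -36), (264, 49), (265, 77), (266, 71), (267, 38), (278, -21), (279, -24), (281, 64), (282, 110), (283, 102), (284, 54), (292, -17), (293, -43), (294, -57), (295, -46), (296, -20)]
350 [(193, -34), (194, -64), (195, -69), (196, -50), (197, -37), (198, -39), (199, -22), (201, 34), (202, 25), (259, -30), (260, -55), (261, -61), (262, -40), (264, 30), (265, 59), (266, 57), (267, 36), (281, 46), (282, 80), (283, 82), (284, 48), (287, -18), (288, -70), (289, -97), (290, -81), (291, -29), (293, -20), (294, -32), (295, -27)]
```

jog_arm:
  motion: ".25 -.002 0 0 0;.25 0 0 0 0;.25 0 0 -.01 0;.25 0 0 -.02 0;.25 0 0 -.03 0;.1 0 0 -.02 0;0 0 0 0 0;0 0 0 0 0"

```text
t: 51.78
eef_pos: [0.5515, -0.066, 0.1802]
orientation: [0.722, -0.692, -0.005, -0.004]
wrist_force: [-1.0, 0.1, -0.2]
opening: 0.0853
grip_force: 0.0
```

```bash
python3 - <<'E'
from tilt import *
st();d=grab('wrist','w22.png'); g=cv2.cvtColor(d['img'],cv2.COLOR_RGB2GRAY)
asc(g[150:330,200:440],(96,50))
E
```

```text
t 51.77 tcp [ 0.5515 -0.066   0.1802] yaw 272.49 F [-1.   0.1 -0.2] open 0.0853 grip 0.0 j [-0.33  0.31  1.6   0.01  1.24  2.77]
@@@@@@@@@@@@@@@@@@@@@@@@@@@@@@@@@@@@@@@@@@@@@@@@@@@@@@@@@@@@@@@@@@@@@@@@@@@@@@@@@@@@%%%%%@@%%@@@
@@@@@@@@@@@@@@@@@@@@@@@@@@@@@@@@@@@@@@@@@@@@@@@@@@@@@@@@@@@@@@@@@@@@@@@@@@@@@@@@@@@%%%%%%@@%%@@@
@@@@@@@@@@@@@@@@@@@@@@@@@@@@@@@@@@@@@@@@@@@@@@@@@@@@@@@@@@@%@@@@@@@@@@@@@@@@@@@@@@@@%%%%%@@%%@@@
@@@@%@@@@@@@@@@@@@@@@@@@@@@@@@@@@@@@@@@@@@@@@@@@@@@@@@@@@@@%@@@@@@@@@@@@@@@@@@@@@@@%%%%%%@@%%@@@
@@%@%@@@@@@@@@@@@@@@@@@@@@@@@@@@@@@@@@@@@@@@@@@@@@@@@@@@@@@%@@@@@%@@@@@@@@@@@@@%@@@%%%%%%@@%%@@@
@%%%%%@@@@@@@@@@@@@@@@@@@@@@@@@@%%%%%%%%%%%%%%%%%%%%%%%%%%%%%%%%@%@@@@%@@@@@@@@%@@@%%%%%%@%%%@@@
@%%%%%%@@@@@@@@@@@@@@@@@@@@@@@@%+===-=======++++++++++++++++++*%%%%@@@%%@@@@@%%%@@@%%%%%%@%%%@@@
###############################++++-:=++++++++++++++++++++=+++**################################
%#############################++++=:-+++++++++++++++++++++==++++*###############################
+++++++**+********************+++=::=++++++++++++++++++++++-=+++**#**********#######***********#
-
[... 2963 characters left out ...]
--:::::--::::::::::::::::::::.           .
           -***************************************+----::::::--:::::::::::::::::-=-            
          .+**************************************+=-::::-:::::::::::::::::::::::=++.           
          =+****+++******************************+=-:::::::::::::::::::-:::::::-=+++-.          
         :+**********+**************************+-----:::--:::::-:::::::-::::::=+++++:          
         -=================++++===========++=-==--:::::-::::::::-:::::::::::::--=----:.         
        .:::::::::::::::::::::::::::::::::::::::::::::::::::::::::::::::::::::::::::::.         
                   . ..........................                        .  .
```

```bash
python3 - <<'E'
from tilt import *
st();d=grab('wrist'); g=cv2.cvtColor(d['img'],cv2.COLOR_RGB2GRAY)
prof(d,(290,345))
print('r175',g[176,262:292].tolist(),g[176,345:375].tolist()); print('r212',g[211,250:270].tolist(),g[211,366:386].tolist())
pnp(d,[[260,207],[377,207],[356,172],[277,172]])
E
```

```text
t 51.83 tcp [ 0.5512 -0.066   0.1798] yaw 272.49 F [-0.6 -0.7 -0.3] open 0.0853 grip 0.0 j [-0.33  0.31  1.6   0.01  1.24  2.77]
290 [(167, -16), (168, -61), (169, -107), (170, -128), (171, -103), (172, -61), (173, -25), (177, 18), (178, 23), (179, 26), (180, 27), (181, 28), (182, 22), (196, -23), (197, -53), (198, -74), (199, -41), (200, 27), (201, 73), (202, 63), (203, 23), (205, 20), (206, 78), (207, 100), (208, 81), (209, 23), (213, -29), (214, -57), (215, -65), (216, -42), (219, -40), (220, -69), (221, -68), (222, -34), (252, 19), (253, 57), (254, 78), (255, 68), (256, 30), (310, -29), (311, -70), (312, -79), (313, -56), (314, -18), (316, -22), (317, -46), (318, -51), (319, -34)]
345 [(168, -50), (169, -84), (170, -96), (171, -73), (172, -41), (173, -18), (178, 16), (179, 17), (180, 18), (181, 16), (197, -25), (198, -47), (199, -38), (201, 40), (202, 39), (203, 15), (205, 15), (206, 59), (207, 82), (208, 70), (209, 26), (213, -37), (214, -58), (215, -58), (216, -32), (217, -17), (218, -34), (219, -54), (220, -51), (221, -28), (316, -32), (317, -49), (318, -46), (319, -26)]
r175 [209, 207, 206, 206, 207, 208, 209, 204, 205, 205, 207, 208, 207, 206, 203, 188, 152, 134, 131, 132, 132, 131, 130, 131, 130, 121, 94, 60, 53, 74] [98, 101, 118, 141, 151, 151, 152, 151, 150, 153, 151, 154, 160, 179, 196, 205, 204, 206, 205, 208, 207, 207, 207, 207, 208, 206, 208, 209, 208, 207]
r212 [157, 155, 154, 156, 156, 157, 153, 154, 180, 222, 231, 231, 231, 232, 232, 231, 232, 233, 233, 233] [219, 220, 219, 218, 220, 220, 222, 223, 223, 222, 215, 193, 166, 154, 157, 159, 159, 159, 160, 157]
[[0.587, -0.085, 0.151], [0.517, -0.088, 0.15], [0.518, -0.085, 0.041], [0.588, -0.082, 0.041]] [1.14500956]
[[0.586, -0.062, 0.085], [0.516, -0.065, 0.086], [0.519, -0.116, 0.184], [0.589, -0.113, 0.183]] [20.19215524]
```

It stands upright: PnP gives z from 0.041 to 0.150 at y≈-0.084. I grip the top edge as I did with plate A.

jog_arm:
  motion: "0 .009 0 0 0;0 .0085 0 0 0;0 0 0 0 0;0 0 0 .02 0;0 0 0 .015 0;0 0 0 .010 0;0 0 0 .003 0;0 0 0 0 0"

```text
t: 52.88
eef_pos: [0.5527, -0.0831, 0.1326]
orientation: [0.722, -0.692, -0.004, -0.004]
wrist_force: [0.9, 0.0, 0.2]
opening: 0.0853
grip_force: 0.0
```

jog_arm:
  motion: ".25 0 0 0 0;.25 0 0 0 0;.25 0 0 0 0;.25 0 0 0 0;.25 0 0 0 0"
  squeeze: 30

```text
t: 53.5
eef_pos: [0.553, -0.0833, 0.1336]
orientation: [0.722, -0.692, -0.004, -0.004]
wrist_force: [-2.4, -0.3, 5.8]
opening: 0.0683
grip_force: 33.1
```

```bash
python3 - <<'E'
from tilt import *
st();d=grab('wrist','w23.png'); prof(d,(320,))
E
```

```text
t 53.5 tcp [ 0.553  -0.0833  0.1336] yaw 272.5 F [-2.4 -0.3  5.8] open 0.0683 grip 33.1 j [-0.36  0.36  1.65  0.01  1.14  2.74]
320 [(201, -38), (202, -74), (203, -85), (204, -65), (205, -54), (206, -48), (208, 30), (209, 45), (210, 20), (256, -24), (257, -60), (258, -82), (259, -56), (261, 68), (262, 73), (263, 43), (265, -17), (266, -24), (267, -18), (273, 17), (274, 22), (275, 18), (284, 33), (285, 39), (286, 28), (303, -17), (304, -33), (305, -40), (306, -29), (308, 36), (309, 46), (310, 35), (320, -31), (321, -57), (322, -63), (323, -44), (324, -17), (339, 21), (340, 61), (341, 72)]
```

jog_arm:
  motion: ".25 0 0 -.002 0;.25 -.0067 0 .001 0;.25 -.0067 0 .002 0;.25 -.0067 0 .002 0;.25 -.0067 0 .0023 0;.25 -.0067 0 .0023 0;.25 -.0067 0 .0023 0;.25 -.0067 0 .003 0;.25 -.0067 0 .003 0;.25 -.0067 0 .003 0"
  squeeze: 25

```text
t: 54.8
eef_pos: [0.5496, -0.0223, 0.1137]
orientation: [0.722, -0.692, -0.005, -0.004]
wrist_force: [-0.4, -2.7, -0.5]
opening: 0.0681
grip_force: 37.5
```

jog_arm:
  motion: ".25 -.005 0 .004 0;.25 -.005 0 .004 0;.25 0 0 0 0"

```text
t: 55.18
eef_pos: [0.5492, -0.0121, 0.1061]
orientation: [0.722, -0.691, -0.005, -0.004]
wrist_force: [0.0, -1.1, 1.0]
opening: 0.0682
grip_force: 37.8
```

```bash
python3 - <<'E'
from tilt import *
st();d=grab('wrist','w24.png'); g=cv2.cvtColor(d['img'],cv2.COLOR_RGB2GRAY)
asc(g[90:330,200:440],(80,46))
E
```

```text
t 55.17 tcp [ 0.5492 -0.0121  0.1061] yaw 272.52 F [ 0.  -1.1  1. ] open 0.0682 grip 37.8 j [-0.23  0.37  1.7   0.01  1.07  2.86]
%%%%%%%%%%%@@@@@@@@@@@@@@@@@@@@%@@@@@@@@@@@@@@@@%%@@@%%%%%%%%%%%%%%%%%%%%%%%%%%%
%%%%%%%%%%%@@@@@@@@@@@@@@%%@@@@%%@@@@@@@@@@@@@@%%%%@%%%%%%%%%%%%%%%%%%%%%%%%%%%%
%%%%%%%%%%%@@@@@%@@@%%%*#%%%%%%%%%%%%%%%%%%%%%%%%%%%%%###%%%%%%%%%%%%%%%%%%%%%%%
%%%%%%%%%%%%@@@@%@@@%%=.:*%%%%%%%%%%%%%%%%%%%%%%%%%%%%===#%%%%%%%%%%%%%%%%%%%%%%
%%%%%%%%%%%%@%%@%%@%%%%##############################%%##%%%%%%%%%%%%%%%%%%%%%%%
%%%%%%%%%%%%%%%%%%%%%%%%%*:=++++++++++++++++++++++++=+%%%%%%%%%%%%%%%%%%%%%%%%%%
%%%%%%%%%%%%%%%%%%%%%%%%%+:#%%%%%%%%%%%%%%%%%%%%%%%%=+%%%%%%%%%%%%%%%%%%%%%%%%%%
================---+%%%%%=:#%%%%%%%%%%%%%%%%%%%%%%%%+=%%%%%#++++++++++++++++++==
:::::::::::::::::::+%%%%#--#%%%%%%%%%%%%%%%%%%%%%%%%+=#%%%%#==============------
--------:::::------*%%%%#:-%%%%%%%%%%%%%%%%%%%%%%%%%*=#%%%%#+=================--
+++++++++++++++++++#%%%%#:=%%%%%%%%%%%%%%%%%%%%%%%%%*-*%%%%%*********++++****+++
+++++++++++++++++++%%%%%*.+%%%%%%%%%%%%%%%%%%%%%%%%%*-*%%%%%*******************
[... 1960 characters left out ...]
 :-==============***====--------------------------:....:----. .:::
-.  :---:       :+++++++++++++**++++++-:::::::::-::::---------:.......:----.  .:
   ::--:        -+++++++++++*+++**++++=:::::::::::::::--------:........:----.  .
   .-==.        =****++*+++++*++**+++++-::::::::::::::::-::::::........:**+-.   
    .:-.       -+*++***+++++++*+++++++++-:::::::::::::::::::::::..... ..--.     
              .+++++++++++++++++++++++**+-::::::::::::::::::::::...            .
              =+++++++++++*++*+++++++++++-:::::::::::::::::::::::.              
             .-----==----------=====------:::::::::::::::::::::::.              
             .::::::::::::::::::::::::::::::::::::..:::.....::....
```

Same state as plate A, with the gasket up and the plate at about 45°. I place it in the left lane.

jog_arm:
  motion: ".25 0 0 -.03 0;.25 .034 -.003 0 0;.25 .034 -.003 0 0;.25 .034 -.002 0 0;.25 0 0 0 0;.25 0 0 .017 0;.25 0 0 .017 0;.25 0 0 0 0"

```text
t: 56.22
eef_pos: [0.5607, -0.1128, 0.0992]
orientation: [0.723, -0.691, -0.006, -0.003]
wrist_force: [-0.6, -0.2, 1.4]
opening: 0.0683
grip_force: 38.1
```

jog_arm:
  motion: ".25 0 0 .006 0;.25 0 0 .006 0;.25 0 0 .006 0;.25 0 0 .006 0;.25 0 0 .006 0;.25 0 0 .006 0;.25 0 0 .006 0;.25 0 0 .006 0;.25 0 0 .004 0;.25 0 0 .004 0"

```text
t: 57.48
eef_pos: [0.5619, -0.1134, 0.045]
orientation: [0.722, -0.692, -0.004, -0.004]
wrist_force: [-0.8, 1.5, 1.7]
opening: 0.0683
grip_force: 37.5
```

```bash
python3 - <<'E'
from tilt import *
st()
E
```

```text
t 57.48 tcp [ 0.5619 -0.1134  0.045 ] yaw 272.49 F [-0.8  1.5  1.7] open 0.0683 grip 37.5 j [-0.4   0.49  1.7   0.01  0.96  2.69]
```

jog_arm:
  motion: ".25 0 0 .003 0;.25 0 0 .003 0;.25 0 0 0 0;.15 0 0 0 0;0 0 0 0 0;0 0 0 0 0;0 0 0 0 0;0 0 0 -.01 0;0 0 0 -.03 0;0 0 0 -.05 0"

```text
t: 58.72
eef_pos: [0.5608, -0.1139, 0.1292]
orientation: [0.722, -0.692, -0.006, -0.003]
wrist_force: [0.9, -0.7, 0.1]
opening: 0.0858
grip_force: 0.0
```

jog_arm:
  motion: "0 0 0 -.05 0;0 .022 .036 0 0;0 .022 .036 0 0;0 .022 .036 0 0;0 .022 .036 0 0;0 .022 .036 0 0;0 0 0 0 0"

```text
t: 59.6
eef_pos: [0.3854, -0.2339, 0.1787]
orientation: [0.721, -0.693, -0.004, -0.004]
wrist_force: [0.8, -0.0, 0.8]
opening: 0.0856
grip_force: 0.0
```

```bash
python3 - <<'E'
from tilt import *
st()
for n in ('top','scene'):
    for c in ((.56,-.292),(.56,-.165)): print(c); gask2(n,c,t=28)
d=grab('wrist','w25.png'); g=cv2.cvtColor(d['img'],cv2.COLOR_RGB2GRAY)
print(proj(d,[[.377,-.2345,.048],[.38,-.18,.048],[.378,-.29,.048]]).round(0).tolist())
d=grab('scene','s25.png');g=cv2.cvtColor(d['img'],cv2.COLOR_RGB2GRAY); asc(g[140:260,180:320],(112,60))
E
```

```text
t 59.6 tcp [ 0.3854 -0.2339  0.1787] yaw 272.28 F [ 0.8 -0.   0.8] open 0.0856 grip 0.0 j [-0.8   0.13  1.83  0.01  1.19  2.3 ]
(0.56, -0.292)
top ring (540, -230) [37.0, 44.0] 78.8
top ring (558, -292) [4.0, 52.0] 43.8
top ring (574, -276) [32.0, 64.0] 44.4
top ring (551, -322) [46.0, 180.0] 48.3
(0.56, -0.165)
top ring (528, -197) [90.0, 57.0] 89.0
(0.56, -0.292)
scene ring (549, -203) [6.0, 41.0] 10.3
scene ring (518, -232) [80.0, 44.0] 37.1
scene ring (558, -300) [136.0, 150.0] 3.0
(0.56, -0.165)
scene ring (549, -201) [6.0, 40.0] 11.8
scene ring (517, -194) [74.0, 106.0] 14.8
scene ring (557, -264) [79.0, 48.0] 37.0
[[330.0, 191.0], [324.0, 246.0], [333.0, 129.0]]
==+=++=+==-.-##-..... :-:......   .-++++++++++++++++++++++++++++++==-:.   .:-+====++=+++======+++++++++++++==+==
+=++=====-:..::.:--..:....:-:    :-=++++++++++++++=+++++++++++++++++===.  .:-++++=+=====++=====+++++++++++++====
+++++=+=-:++==-:..  :-:.::.     :-++=++=++==+++++++++++++++++=++++++=++=:..:-==+===========+++++++++++++++++++==
+===+==:-++++++++=-:.  .:-:    .-++++++=++++++==+++++++++++++++++++=+==============
[... 5657 characters left out ...]
=++===+++***++++++++++
.........................................................................::.:-:::::-+++++==++++++****+==++++++++
........................................................................::. .-==+===++==+===++++****====++++++++
.......................................................................:.. ..::=+++++++++++=+++***++==++++++++++
......................................................................:.  ..::-=+===++++++==+****+==++=++++=++++
....................................................................::.. ..::=++++++++++++++****=====++++++=====
...................................................................::.  ..::=++++++=+++++++***+===++=++=+++=++=+
```

Both plates lie flat side by side in the tray with their gasket rings up. Next I locate the handle bar from the wrist view.

```bash
python3 - <<'E'
from tilt import *
d=grab('wrist'); g=cv2.cvtColor(d['img'],cv2.COLOR_RGB2GRAY)
asc(g[100:300,200:440],(96,50))
for y in (-.19,-.21,-.25,-.27):
    xs=np.arange(.35,.43,.002); q=proj(d,[[x,y,.053] for x in xs]); print(y,[int(v) for v in cv2.remap(g,q[:,:1].astype(np.float32),q[:,1:].astype(np.float32),1).ravel()])
E
```

```text
%%%%%%%%%%%%%%%%%%%%%%%%%%%%%%#=---=++++++++++++++++++++++++++++++++++++++++++++++++++++++++++++
%%%%%%%%%%%%%%%%%%%%%%%%%%%%%%%=---=++++++++++++++++++++++++++++++++++++++++++++++++++++++++++++
%%%%%%%%%%%%%%%%%%%%%%%%%%%%%%%=---=++++++++++++++++++++++++++++++++++++++++++++++++++++++++++++
%%%%%%%%%%%%%%%%%%%%%%%%%%%%%%%=---=++++++++++++++++++++++++++++++++++++++++++++++++++++++++++++
%%%%%%%%%%%%%%%%%%%%%%%%%%%%%%%=---=++++++++++++++++++++++++++++++++++++++++++++++++++++++++++++
%%%%%%%%%%%%%%%%%%%%%%%%%%%%%%%=---=++++++++++++++++++++++++++++++++++++++++++++++++++++++++++++
%%%%%%%%%%%%%%%%%%%%%%%%%%%%%%%+---=++++++++++++++++=+++++++++++++++++++++++++++++++++++++++++++
%%%%%%%%%%%%%%%%%%%%%%%%%%%%%%%+:---++++++++++++++=:::-+++++++++++++++++++++++++++++++++++++++++
%%%%%%%%%%%%%%%%%%%%%%%%%%%%%%%*===+++++++++++++++=:::-+++++++++++++++++++++++++++++++++++++++++
%%%%%%%%%%%%%%%%%%%%%%%%%%%%%#%###################*-:::=++++++++++++++++++++++++++++++++++++++++
%%%%%%%%%%%%%%%%%%%%%%%%%%%%%#%*==++++++++++++++++=::::-++++++++++++++++++++++++++++++++++++++++
%%%%%%%%%%%%%%%%%%%%%%%%%%%%%%%*:
[... 3829 characters left out ...]
70, 67, 68, 69, 69, 73, 73, 69, 69, 70, 70, 68, 67, 71, 70, 66, 61, 85, 104, 100, 104, 106, 103]
-0.21 [135, 133, 135, 138, 135, 129, 135, 141, 142, 140, 94, 51, 43, 42, 40, 52, 129, 148, 152, 145, 143, 148, 149, 144, 143, 146, 140, 129, 130, 134, 116, 73, 68, 69, 61, 95, 206, 207, 208, 215, 216]
-0.25 [142, 145, 147, 146, 144, 141, 141, 142, 144, 142, 120, 85, 62, 63, 64, 63, 80, 135, 142, 143, 145, 144, 145, 145, 146, 148, 149, 148, 148, 146, 141, 96, 75, 74, 74, 64, 104, 215, 221, 221, 220]
-0.27 [140, 142, 142, 145, 144, 140, 141, 142, 145, 144, 141, 100, 71, 63, 65, 65, 65, 123, 142, 142, 144, 146, 144, 140, 143, 147, 148, 145, 144, 142, 143, 111, 83, 83, 82, 74, 78, 188, 222, 223, 226]
```

jog_arm:
  motion: ".5 0 .009 0 -.3;.52 0 0 0 0;.52 0 0 0 0;.52 0 0 .04 0;.52 0 0 .04 0;.52 0 0 .03 0;.52 0 0 0 0"
  squeeze: 40

```text
t: 60.82
eef_pos: [0.3766, -0.2305, 0.0663]
orientation: [0.724, -0.69, -0.007, -0.004]
wrist_force: [-0.1, -0.3, 0.1]
opening: 0.0413
grip_force: 0.0
```

```bash
python3 - <<'E'
from tilt import *
st()
d=grab('wrist'); g=cv2.cvtColor(d['img'],cv2.COLOR_RGB2GRAY)
for y in (-.25,-.27):
    xs=np.arange(.35,.43,.002); q=proj(d,[[x,y,.053] for x in xs]); print(y,[int(v) for v in cv2.remap(g,q[:,:1].astype(np.float32),q[:,1:].astype(np.float32),1).ravel()])
E
```

```text
t 60.83 tcp [ 0.3766 -0.2305  0.0663] yaw 272.78 F [-0.1 -0.3  0.1] open 0.0413 grip 0.0 j [-0.81  0.27  1.99  0.01  0.9   2.28]
-0.25 [156, 158, 161, 162, 154, 158, 157, 153, 156, 153, 106, 82, 36, 35, 35, 32, 49, 161, 163, 161, 162, 161, 161, 162, 166, 165, 163, 167, 154, 78, 75, 76, 55, 58, 67, 82, 103, 235, 224, 233, 233]
-0.27 [156, 159, 159, 162, 156, 160, 160, 159, 154, 157, 151, 97, 69, 61, 57, 53, 49, 151, 166, 164, 167, 157, 159, 159, 159, 162, 162, 163, 161, 84, 75, 74, 74, 47, 64, 79, 83, 216, 234, 235, 235]
```

jog_arm:
  motion: ".52 0 0 .02 0;.52 0 0 .015 0;.52 0 0 0 0;1 0 0 0 0;1 0 0 0 0;1 0 0 0 0;1 0 0 0 0;1 0 0 0 0"
  squeeze: 40

```text
t: 61.88
eef_pos: [0.3769, -0.2321, 0.0341]
orientation: [0.724, -0.689, -0.004, -0.003]
wrist_force: [-8.0, -2.8, 8.6]
opening: 0.0085
grip_force: 39.0
```

jog_arm:
  motion: "1 0 -.0005 -.006 0;1 0 -.001 -.0117 0;1 0 -.0012 -.0117 0;1 0 -.0018 -.0116 0;1 0 -.0022 -.0116 0;1 0 -.0026 -.0115 0;1 0 0 0 0"

```text
t: 62.75
eef_pos: [0.3862, -0.2318, 0.0979]
orientation: [0.724, -0.689, -0.005, -0.003]
wrist_force: [-5.3, -2.9, -1.0]
opening: 0.0085
grip_force: 39.0
```

```bash
python3 - <<'E'
from tilt import *
st()
d=grab('scene','s30.png');g=cv2.cvtColor(d['img'],cv2.COLOR_RGB2GRAY); asc(g[140:260,180:320],(100,54))
E
```

```text
t 62.75 tcp [ 0.3862 -0.2318  0.0979] yaw 272.83 F [-5.3 -2.9 -1. ] open 0.0085 grip 39.0 j [-0.79  0.23  1.94  0.01  0.98  2.29]
==+====+=-.+#+......--..:..   .:=++++++++++++++=+=+++++++++++++==-:.        .:=======++++++++++=====
++++=+==--:.:..-:.::...::.   .-=+++++++=+++++++=+++++++=+++++++=--:.        :=======+++++++++++++===
++++===--+++=-:.. ::..:.    .-+++++=+++==+++++*++++++++=+++++==::-:..      .-===++++++++++++++++++==
======:-++++++++=-:.....   .-=++++++++++++*=-+*++*+++++++++++==:::....     .-==+++++++++++++++++++=-
:--=+: .::==++++++++=-.   :=++++++===+=++*+-+%%%#*++*+++==+++++==-..     . .-=-=++++++++++++++++==-=
:..-==:.    .:==+++++:   :=+++++=+==+==+*==*%%%%%%%#*++**+++++======-:.  .. .:-=+++++++++++++=====+=
..-======-:..   .:-=.  .-=++=+++=++=+++*==*%%%%%%%%%%%#**++**+========-..:--:...-==++++++++=========
.-===========-:..     .-=++++++=====+++==*%%%%%%%%%%%%%%%#*+++*++==========+==-:...-++++============
=========+=======--...-=++=++=+++===+*==#%%%%%%%%%%%%%%%%%%%#*+++*++=+=+++++++=----====---=======---
===========+++==++=+===+=++++=+=+++++-+#%%%%%%%%%%%%%%%%%%%%%
[... 3783 characters left out ...]
........................................................:=+=:::--=--=======+=====+++++++++++++
.................................................................::..:.:::-+++++=++===++***+++++++++
.................................................................:..:===---++==+=+++=+****==+++=++++
...............................................................::....:-+++++++=====++***+==+++===+++
..............................................................::.  .::=++==++++===++***===+++++=++++
.............................................................::. ..::=++++++++++=+****====+==+=====+
............................................................::. ..::=+++++++++=++***+===+=+=++++++++
```

jog_arm:
  motion: "1 0 -.0021 -.0071 0;1 0 -.0022 -.007 0;1 0 -.0023 -.007 0;1 0 -.0014 -.0039 0;1 0 -.0014 -.0038 0;1 0 -.0015 -.0038 0;1 0 -.0015 -.0038 0;1 0 0 0 0"

```text
t: 63.8
eef_pos: [0.3978, -0.2312, 0.1337]
orientation: [0.724, -0.689, -0.006, -0.003]
wrist_force: [-8.0, -1.5, -0.3]
opening: 0.0083
grip_force: 39.0
```

```bash
cat >> tilt.py <<'E'
def tl(n=(66,40)):
    s=st(); z=s['eef_pos'][2]-.0341; print('tilt',round(np.arcsin(z/.2952+.0407)-.0407,3))
    d=grab('scene');g=cv2.cvtColor(d['img'],cv2.COLOR_RGB2GRAY); asc(g[155:305,155:290],n)
E
python3 -c "
from tilt import *
tl()"
```

```text
t 63.8 tcp [ 0.3978 -0.2312  0.1337] yaw 272.83 F [-8.  -1.5 -0.3] open 0.0083 grip 39.0 j [-0.77  0.2   1.87  0.01  1.08  2.31]
tilt 0.347
:::::::::::.:========-:..  .-=++++=++=*%%%%%%%%%%%%%%#**+++====++=
::::::::::.-========++====-==+++++++=#%%%%%%%%%%%%%%%%%%%#+--=+++=
::::::::.:==============++=+==+=+++=#%%%%%%%%%%%%%%%%%%%%%%#*+++++
:::::::.-=========+=++++++++====++=*%%%%%%%%%%%%%%%%%%%%%%%%%%%%##
:::::..-=======================+==#**##%%%%%%%%%%##%%%%%%%%%%%%%%%
::::.:========================+==#**%##**####%#%%#*######%%%%%%%%%
:::.-=+======================+=+##*%%%%%%%%##*##%*%%%%%%###**#*#%%
:.:==++=+===================+=+##+#%%%%%%%%%*#%%*#%%%%%%%%%%*##%%%
.-=+++++=+====+=====+=====++-+#####****#%%%#*#*#***##%%%%%%*###%%%
-=++++++++++===+++===+===++=*%%%%%%#####****#*%%#####**####*##%%%%
++++++++++++=++=++++++++++-*%%%%%%%%%%%%###**%%%%%%%#######*#%%%%%
++++++++++++++++++++++==+=*%%%%%%%%%%%%%%%%%%%%%%%%%%%%%%%##%%%%%%
++++++++++++++++++++===+=#####%%%%%%%%%%%%%%%%%%%%%%%%%%%%%%%%%%%%
++++++++++++++++++=-..-*#######%%%%%%%%%%%%%%%%%%%%%%%%%%%%%%%%%%%
+++++++++++++++++=:.  
[... 1019 characters left out ...]
...............:. .:-=+++++++*
==++=+++++==-::::................................::...:=+++=+++**+
%*+=++==++++===-::::.......:....................:: .:-=++++==+**+=
%%%#*+=+=+++=++===::::......:..................:. .:-++===-. .-===
%%%%%#*+=+++++======-::...::.::.::::::......:::...:-=+==-:==. .-==
%%%%##%%#*=============-::::.::::::.::.:::::::...:=====:-+*-..====
#%%##%%%%%%*+=============-:.:::::::::.:::::. .:-==++-..=+:.-=+===
#**%%%%%%%%%%#*=========+==+=-:.:::::::::::. .:-==++=.    .=======
##%##%%%%%%%%%%#*+==============::::::::::...:=====++*=.:=+=======
%%%%%###%%%%%%#%%%#+========+++====:::::. ..:====+=+**===++*++==+=
%%%%%%%%##%%%%%%%%%%%*+=+==+++++=====-:. .:-========++++===+++====
```

jog_arm:
  motion: "1 0 -.0014 -.0032 0;1 0 -.0014 -.0032 0;1 0 -.0015 -.0032 0;1 0 -.0015 -.0032 0;1 0 0 0 0;1 0 0 0 0;1 0 0 0 0;1 0 0 0 0"

```text
t: 64.85
eef_pos: [0.4031, -0.231, 0.1462]
orientation: [0.724, -0.689, -0.006, -0.003]
wrist_force: [-8.2, -1.8, 0.9]
opening: 0.0085
grip_force: 39.1
```

```bash
python3 -c "
from tilt import *
tl()"
```

```text
t 64.85 tcp [ 0.4031 -0.231   0.1462] yaw 272.82 F [-8.2 -1.8  0.9] open 0.0085 grip 39.1 j [-0.77  0.19  1.85  0.01  1.12  2.32]
tilt 0.393
:::::::::::.:========-:..  .-+++++++=+%%%%%%%%%%%%%%%##**+==+=+++=
::::::::::.-=========+=+==-=+++++++=*%%%%%%%%%%%%%%%%%%%%#+--=++==
::::::::.:============+=+++++++=++=+%%%%%%%%%%%%%%%%%%%%%%%#*+***+
:::::::.-==========++++=++++===++-*%%%%%%%%%%%%%%%%%%%%%%%%%%%%%%#
::::::.-===================+==++=+%%%%%%%%%%%%%%%%%%%%%%%%%%%%%%%%
::::.:===============++======++=*%%%%%%%%%%%%%%%%%%%%%%%%%%%%%%%%%
:::.-=+=========++===========+=+#%%%%%%%%%%%%%%%%%%%%%%%%%%%%%%%%%
:.:==++++===+==============++-*#+#*###%%%%%%%%**#%%%%%%%%%%%%%%%%%
.:=+++++++====+=====+=====++=##+#%%##***####%%*###***##%%%%%%%%%%%
-=++++++++++==++++===+===++-*#*#%%%%%%%%#**#%**%%%%%%##***#*#%%%%%
+++++++++++++++=++++++=+++=#**+###%%%%%%#+###*%%%%%%%%%%#*##%%%%%%
++++++++++++++++++++++=++=*#####*****###*#**#****##%%%%#*#*#%%%%%%
++++++++++++++++++++==-+=######%%#%##****##%######****#+#*#%%%%%%%
++++++++++++++++++=-..-**########%%%%###**%%%%%%%######**#%%%%%%%%
+++++++++++++++++=:. 
[... 1020 characters left out ...]
...............:...:-=++++=++*
==++++++++==-::::..:..............................:...:=+++++++***
%*+=++==++++===-::::....:..........:............:...:-=++++==+**+=
%%%#*+=+=+++=++===::::.:.::::.....:...:.......::. .:-+++==-. .-=+=
%%%%%#*+=+++++====+=-::::.:.::::::.:::.......::...:-=++=-:==. .-==
%%%%%#%%#*=============-::::.:::::::...::.::::...:==+==:-+*-..====
#%%##%%%%%%*+=============-:::.:::::::::::::. .:-==++-..=+:.-=+==+
#**%%%%%%%%%%#*====+===++====-:.::::::::.::. .:-==+==:    :==+====
##%##%%%%%%%%%%#*+=========+====-:::::::::...:=====++*=.:=+=======
%%%%%##%%%%%%%#%%%#+========+++===-:::::. ..:=====++**===+**++==+=
%%%%%%%%##%%%#%%%%%%%*+=+===+++++====-:. .:-========++++===+++====
```

The plates are sliding. I hold with only a slight increase.

jog_arm:
  motion: "1 0 0 0 0;1 0 0 0 0;1 0 -.0013 -.0027 0;1 0 0 0 0;1 0 0 0 0;1 0 0 0 0;1 0 0 0 0;1 0 0 0 0"

```text
t: 65.9
eef_pos: [0.4043, -0.231, 0.149]
orientation: [0.724, -0.689, -0.006, -0.003]
wrist_force: [-9.3, -1.6, 2.0]
opening: 0.0083
grip_force: 39.2
```

```bash
python3 -c "
from tilt import *
tl()"
```

```text
t 65.9 tcp [ 0.4043 -0.231   0.149 ] yaw 272.83 F [-9.3 -1.6  2. ] open 0.0083 grip 39.2 j [-0.76  0.19  1.84  0.01  1.12  2.33]
tilt 0.404
:::::::::::.:========-:..  .-=+====+=*#%#######%%%%%%#**++=====++=
::::::::::.-==============-======++=*%%%#%%%####%%%%%%%%##+--=++==
::::::::.:======================++=*%%%%%%%%#%%%%%%%%%%%%%%#++*+++
:::::::.:================+=====++=*#%%%%%%%%%%%%%%%%%%%%%%%%%%%%#*
:::::..-======================++=*%%%%%%%%%%%%%%%%%%%%%%%%%%%%%%%%
::::.:=======================++-*%%%%%%%%%%%%%%%%%%%%%%%%%%#%%%%%%
:::.-========================+=*%%%%%%%%%%%%%%%%%%%%%##%%%%%%%%%%%
:.:========================++=*##%%%%%%%%%%%%%%%%%%%%%%###%%%%%%%%
.:=+==+===================++=*#####%%%%%%%%%%%%%%%%####%%##%%%%%%%
-=++=+++++++=============++-*########%%%%%%%#%%%%%########%%%%%%%%
+++++++++++=====+=+=====++=*########%%%%%%%#%%##############%%%%%%
++++++++++++++=++++=++==+=*#######%%%%%%%%%%##########%#%%%%%%%%%%
+++++++++++++===++++==-+=#######%%%%%%%%%%#############%%%%%%%%%%%
+=+=++++++++===+++=-..-**##########%%%%%%%%#####%########%%%%%%%%%
+=+++++++=====++==:.  
[... 1019 characters left out ...]
...............:. .:-=++===++*
==+===++====-::::.................................:...:=+++===+**+
%*+=====++++===:::::............................:....-==++===+**+=
%%%#*+===++==+====::::.........................:. .:-=====-. .-===
%%%%%#*+============-::......................::...:-====-:==. .-==
%%%%##%%#*=============-:::..::.:.:......:..:....:=====:-+*-..====
#%%##%%%%%%*+=============-:.::::.:::....:::. .:-====-..=+:.-=====
#**%%%%%%%%%%#*==============-:.::.:...:.::. .:-=====.    .=======
#####%%%%%%%%%%#*+==============::::::::::. .:=====++*=.:=+=======
%%%%%###%%%%%%#%%%#+==============-:::::. ..:======+**===++*+=====
%%%%%%%###%%%#%%%%%%%*+==============-:. .::========++++===+++====
```

Both plates are in the tote with their rings up. I check that they lie flat and clear of the tray edge.

```bash
python3 -c "
from tilt import *
for n,roi in (('scene',(170,195,265,290)),('top',(325,100,430,160))):
    d=grab(n)
    for b in blobs(d,roi,.009,120,150): print(n,b)
print('tray far edge x ~',.671+.02*np.cos(.404))
"
```

```text
scene {'c': (931, -233), 'wh': (45, 174), 'long': np.float32(92.5), 'px': [187.0, 280.0]}
scene {'c': (741, -177), 'wh': (111, 72), 'long': np.float32(86.3), 'px': [237.0, 246.0]}
scene {'c': (742, -298), 'wh': (72, 111), 'long': np.float32(90.7), 'px': [208.0, 227.0]}
scene {'c': (609, -249), 'wh': (158, 284), 'long': np.float32(92.5), 'px': [240.0, 212.0]}
scene {'c': (728, -410), 'wh': (155, 133), 'long': np.float32(44.9), 'px': [184.0, 206.0]}
top {'c': (765, -254), 'wh': (367, 232), 'long': np.float32(89.2), 'px': [390.0, 140.0]}
tray far edge x ~ 0.6893899191261863
```

Both lie flat in the tote, 111x72 and 72x111 mm at floor level, with trailing edges 14 mm clear. I lower the tray gently.

jog_arm:
  motion: "1 0 .0028 .007 0;1 0 .0028 .007 0;1 0 .0028 .007 0;1 0 .0028 .007 0;1 0 .0021 .007 0;1 0 .0021 .007 0;1 0 .0021 .0071 0;1 0 .0021 .0071 0;1 0 .0014 .0072 0;1 0 .0014 .0072 0"

```text
t: 67.3
eef_pos: [0.3819, -0.2319, 0.0783]
orientation: [0.724, -0.689, -0.006, -0.002]
wrist_force: [-11.4, -4.7, 0.3]
opening: 0.0081
grip_force: 39.9
```

jog_arm:
  motion: "1 0 .0014 .0072 0;1 0 .0014 .0072 0;1 0 .001 .0045 0;1 0 .0008 .0045 0;1 0 .0008 .004 0;1 0 .0006 .003 0;1 0 .0005 .003 0;1 0 .0004 .002 0;1 0 .0004 .002 0;1 0 0 0 0"

```text
t: 68.55
eef_pos: [0.3773, -0.2321, 0.0411]
orientation: [0.724, -0.69, -0.004, -0.004]
wrist_force: [-3.4, -4.0, -2.1]
opening: 0.0086
grip_force: 40.1
```

```bash
python3 -c "
from tilt import *
s=st(); print('tilt',np.arcsin((s['eef_pos'][2]-.0341)/.2952+.0407)-.0407)"
```

```text
t 68.55 tcp [ 0.3773 -0.2321  0.0411] yaw 272.8 F [-3.4 -4.  -2.1] open 0.0086 grip 40.1 j [-0.81  0.31  2.02  0.01  0.82  2.28]
tilt 0.023853211714331746
```

jog_arm:
  motion: "1 0 .0001 .0015 0;1 0 .0001 .0015 0;1 0 0 .0015 0;1 0 0 .001 0;1 0 0 0 0;1 0 0 0 0"

```text
t: 69.3
eef_pos: [0.377, -0.2321, 0.0357]
orientation: [0.724, -0.69, -0.004, -0.004]
wrist_force: [-3.9, -4.4, -2.4]
opening: 0.0082
grip_force: 40.3
```

jog_arm:
  motion: "1 0 0 .001 0;1 0 0 .001 0;1 0 0 0 0;1 0 0 0 0"

```text
t: 69.8
eef_pos: [0.3769, -0.2321, 0.0344]
orientation: [0.724, -0.689, -0.004, -0.004]
wrist_force: [-6.8, -3.6, 7.2]
opening: 0.0084
grip_force: 41.2
```

The tray is on its rests, with the force reversed to +7 N. I let go, opening only partly because of the wall, and withdraw.

jog_arm:
  motion: ".8 0 0 0 0;.7 0 0 0 0;.55 0 0 0 0;.55 0 0 0 0;.55 0 0 -.01 0;.55 0 0 -.03 0;.55 0 0 -.05 0;.55 0 0 -.05 0;.55 0 0 -.04 0;.55 0 0 0 0"

```text
t: 71.05
eef_pos: [0.3784, -0.2351, 0.2174]
orientation: [0.724, -0.69, -0.0, -0.004]
wrist_force: [-0.3, -0.2, -0.1]
opening: 0.0381
grip_force: 0.0
```

```bash
python3 -c "
from tilt import *
st()
d=grab('scene','s40.png')
for b in blobs(d,(170,195,265,290),.009,120,150): print(b)
g=cv2.cvtColor(d['img'],cv2.COLOR_RGB2GRAY); asc(g[150:270,170:320],(88,48))
for l in ('caliper','vblock','gauge_case','calculator','cleaner'): print(l,[(np.round(r['bbox']).tolist()) for r in robot.search_frame(l,'scene')][:1])
d=grab('wrist');g=cv2.cvtColor(d['img'],cv2.COLOR_RGB2GRAY)
for y in (-.25,-.27):
    xs=np.arange(.35,.43,.002); q=proj(d,[[x,y,.053] for x in xs]); print(y,[int(v) for v in cv2.remap(g,q[:,:1].astype(np.float32),q[:,1:].astype(np.float32),1).ravel()])
"
```

```text
t 71.05 tcp [ 0.3784 -0.2351  0.2174] yaw 272.8 F [-0.3 -0.2 -0.1] open 0.0381 grip 0.0 j [-0.81  0.08  1.79  0.01  1.27  2.28]
{'c': (931, -232), 'wh': (45, 173), 'long': np.float32(92.9), 'px': [188.0, 281.0]}
{'c': (741, -177), 'wh': (111, 72), 'long': np.float32(86.5), 'px': [237.0, 246.0]}
{'c': (742, -298), 'wh': (72, 112), 'long': np.float32(90.7), 'px': [209.0, 227.0]}
{'c': (700, -308), 'wh': (190, 363), 'long': np.float32(123.4), 'px': [216.0, 209.0]}
:::::::.-=:.  .:-=+++++-  .-===+==========+=+++=======+================++++++++++++=====
::::::..-===-:.  ..--=-  .-===+========+=+++==+++===========::-=========+++++++++=-=====
:::::.:=========-:.     .-=++============++-+**++++++=====++=::.:-=======+++++==========
::::..=============--...-===============+=-+#####*+++++===+=====-..:-==+==========--:::-
:::.:=======================+=========++=-*#########*+++++=====--==-..:-=========:::::::
::.:=================================++-=*#############*+++++=-::--===-...-=+=-:::::::::
..-=============+====+==============+=-+##################*+++==+==---==-:.-==::::::::::
.-=========
[... 3527 characters left out ...]
++**+===+==========-.
+====-:.::.........................................:.. .:-=+++====++**+==============-..
caliper [[285.0, 276.0, 47.0, 64.0]]
vblock [[376.0, 314.0, 16.0, 17.0]]
gauge_case [[465.0, 292.0, 65.0, 52.0]]
calculator [[207.0, 141.0, 43.0, 33.0]]
cleaner [[427.0, 325.0, 28.0, 24.0]]
-0.25 [147, 149, 149, 148, 145, 144, 146, 148, 147, 121, 93, 85, 66, 66, 67, 61, 85, 143, 146, 146, 148, 149, 147, 147, 148, 150, 148, 149, 148, 146, 119, 76, 74, 73, 66, 64, 117, 216, 206, 220, 222]
-0.27 [144, 146, 148, 147, 144, 144, 144, 145, 146, 143, 103, 91, 71, 67, 68, 69, 71, 116, 134, 145, 146, 144, 138, 136, 139, 138, 133, 129, 135, 141, 129, 82, 78, 79, 75, 62, 84, 187, 221, 218, 226]
```

Tray down, plates flat in the tote with their rings up, and the bystanders have not moved. I hand it in.

```bash
python3 -c "
from station import robot
print(robot.job_done())"
```

```text
the job is handed in; nothing more can be done
None
```

Both plates that were there were turned over and tipped into the tote, where they lie flat with the gasket face up. The tray is back down on its rests and released, the bystanders are where they were, and the job was handed in at about 71 s of robot time.

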